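# Put the leather-hard pots away in the damp chest and fit the hygrometer

### The arm

A 6-joint arm with a two-finger parallel gripper is mounted at the origin on the work surface. World frame = base frame: x ahead of the robot, y to its left, z up, the work surface at z = 0. Lengths are in m, angles in rad, forces in N, time in s.
With the tool pointing down it reaches from about 0.4 to 0.825 m from the base axis. Payload 7 kg.
Tool frame: the origin (TCP) lies midway between the tips of the shut fingers; the grasp point (between the pads) lies hold_point_z behind it (hold_point_z is the distance from the TCP to the grasp point, in m); z points along the fingers, y is the line along which they close (so a half turn about z gives the same grasp; the last joint's range is limited). The gripper opens to 88 mm and grips with 3 to 60 N. Pads are 19 mm wide; open, the fingers measure 130 mm over their backs; the gripper's body (78 mm by 193 mm) begins 47 mm behind the grasp point.
Start: joints at [-0.931, 0.359, 0.012, 0, -1.224, -0.288], TCP at [0.233, -0.634, 0.227] pointing down, gripper open.
Joint ranges: [-3.07, 3.07], [-1.43, 2.12], [-1.02, 1.25], [-3.03, 1.67], [-3.05, -0], [-3.03, 3.03]. Speed limits (rad/s): [2.39, 2.39, 3.01, 3.14, 3.14, 3.14].

### API

Orientations are given as [roll, pitch, yaw] about the fixed x, y, z axes, in that order (R = Rz(yaw) Ry(pitch) Rx(roll)).
In Python, from station import * gives the robot as it stands.
- The arm moves only by the tool apply_moves, never from a script. Its argument "steps" is a list of rows, each an object with "translation": the shift along the world's x, y, z scaled (see below), a list of three; "rotation": the turn, a rotation vector about the world's x, y, z scaled (see below), a list of three. A call has exactly 10 rows; each row is the pose to reach, as a shift and turn from the pose commanded when the call began; what a row does not reach only later rows make up. The controller multiplies each number of a shift by 250 mm and each number of a turn by 30 degrees. A row lasts 1/12 s, in which the tool goes at most 41.7 mm and 7.16 degrees, less where a joint would pass 70% of its speed; a pose out of reach is approached as far as the arm can. A call with a number of a shift or a turn outside -1 to 1 is refused whole. A call with a gripper value outside its range is refused whole. "jaw" is the closure, from -1 (fully open) to 1 (shut), so that 0 is half open, set as the call begins (left out, the last holds). The fingers move at their own pace and stop on an object; "newtons" is the grip in N (left out, the last holds). Time passes only in rows, so rows that repeat a pose let the fingers close, or fill a call up. It gives the time, the measured TCP pose, the force, the opening and the grip force at its end, in the units of the state.
- get_state(): the state, without advancing time (a new reading comes with each control period).
- grab_frame(name): name is "scene" or "top" or "wrist"; returns the picture (384x512x3 uint8, blue, green, red); there is no depth.
- camera_model(name): a dict with "fx", "fy", "cx", "cy" (pixels), "xyz" and "rotation" of the camera in the world. Camera axes: x right, y down, z forward; pixel columns grow to the right and rows downward; lengths in m; the calibration is good to about 2 mm. A picture is of the moment at which its call begins: read the wrist's pose just before it. camera_model takes no time and is no camera call; for the wrist camera it gives the pose at the moment of the call.
- job_done(): hands the job in; it is judged then, once.
The state is a dict: "t": time; "q": joint angles; "qd": joint speeds; "joint_efforts": joint torques, N m; "eef_pos": TCP position; "ee_rot": TCP orientation; "force": force on the tool from outside, world axes, zero at the start; "moment": the same for the moment, N m; "width": finger opening in m; "gripper_force": force on a finger pad.
Only numpy, scipy, OpenCV 4.12 (cv2) and the standard library are available. Lean on these libraries where they do the work, as an engineer would, in place of code of your own. Each camera call takes 0.05 s, during which the arm holds its last target. There are 200 camera calls.

### The job

Put the day's leather-hard pots away in the damp chest: pull up the recessed paddle handle to trip the latch, raise the lid well open, and stand every pot upright on the plaster floor inside so that none touches another and the space under the probe port stays free. Then lower the lid and press it down until the latch catches, and push the dial hygrometer from the tool block fully home, stem down, in the port in the lid. Leave the rolling pin and the sponge where they are.

Things in the scene. Friction and masses are not known exactly. Their poses are not given: they have to be found in the camera images.
- chest: Low aluminium chest, truck tool box kind, 260 (x) x 340 (y) x 120 mm high without lid, fixed. Origin on the table under its centre; front (latch side) to its -x, lid hinge on top of the rear wall. Walls 4 mm; white plaster slab as flat floor, 252 x 332 mm, 26 mm above the table. Latch striker bar inside the front wall, in the middle, 116 to 120 mm up, reaching 6 mm inward.
- lid (a joint): Lid angle: 0 shut, 1.5 rad upright at its stop. Stiff hinge (1 N m): stays where left. 260 x 340 mm, 0.6 kg, flat top 156 mm above the table when shut. Latched, it gives 0.006 rad at most. Lifting it by the paddle takes about 11 N. On lowering, the spring bolt under its front edge snaps under the striker bar at about 0.01 rad; push 5 to 15 N on top near the front edge.
- paddle (a joint): Paddle handle's angle in the lid: 0 at rest, flush with the lid top (a spring returns it; 1 N at rest, 3 N at the stop, measured at the grip point); 0.6 rad pulled fully up. Above about 0.4 rad the latch is free, and pulling on carries the lid up. While the bolt rides over the striker bar on closing, the paddle lifts too.
- lid_hinge (a point): Point on the hinge line, mid-width, 120 mm above the table. Its frame turns with the lid: the lid runs from here to this frame's -x, its top is 36 mm along +z; opening turns it about +y (front rises).
- lid_front (a point): Point on the lid's top face, mid-width, 12 mm behind the front edge: (-248, 0, 36) mm in the frame of lid_hinge.
- paddle_grip (a point): Where to pinch the paddle by its two sides (fingers closing along y), 14 mm behind its free front lip; 206 mm from the hinge line. Steel plate 44 mm wide (y), 60 long, 10 thick, hinged 46 mm behind this point at (-160, 0, 31) mm in the lid_hinge frame. Lies in a dark dish 110 wide, 32 deep: 33 mm free at either side, 20 in front. Frame turns with it, z normal.
- port (a point): Centre of the mouth of the probe port: grey rubber block 44 x 44 mm let into the lid, 4 mm proud, with a round hole 13 mm wide right through it, 36 mm long, mouth chamfered to 17 mm. At (-75, 0, 40) mm in the lid_hinge frame, so 55 mm behind the chest's centre, 160 mm above the table when shut. z along the hole.
- hygrometer: Dial hygrometer, 90 g, origin at the tip of its stem, z up along it: steel stem 9 mm thick, 80 long; collar 26 wide, 6 high; neck 16 wide, 18 high; dial 46 wide, 20 high (104 to 124 mm above the tip), white on top. Starts upright in the tool block, collar on the wood. Home in the port, collar on the rubber, its tip is 80 mm above the table: no pot may stand there.
- collar (a point): Centre of the underside of the hygrometer's collar, 80 mm above the stem's tip.
- tool_block: Wooden block 70 (x) x 200 (y) x 90 mm high, fixed to the table, origin under its centre. The hygrometer stands in a 13 mm hole at the block's y = -65 mm; three trimming tools stand up to 71 mm above its top at y = +45 to +80 mm.
- tumbler: Straight-sided clay tumbler, 58 mm wide, 70 mm high, hollow, wall 5 mm. Its own origin is at the centre of its underside, z up along its axis. Leather-hard clay, plain terracotta red, may be absent (None).
- beaker: Clay beaker that widens from 54 mm at the foot to 62 mm at the rim, 62 mm high, hollow, wall 5 mm. Its own origin is at the centre of its underside, z up along its axis. Leather-hard clay, plain terracotta red, may be absent (None).
- jar: Squat clay jar, belly 66 mm wide 18 to 42 mm above its 56 mm foot, open neck 54 mm wide, 62 mm high, hollow. Its own origin is at the centre of its underside, z up along its axis. Leather-hard clay, plain terracotta red, may be absent (None).
- vase: Clay bud vase, belly 61 mm wide 12 to 42 mm above its 54 mm foot, neck 24 to 32 mm wide, 70 mm high. Its own origin is at the centre of its underside, z up along its axis. Leather-hard clay, plain terracotta red, may be absent (None).
- rolling_pin: Bystander: wooden rolling pin, 54 mm thick, 320 mm long, lying on the table at the right of the chest. Leave it.
- sponge: Bystander: round yellowish sponge, 84 mm wide, 34 mm high. Leave it.

How it is judged:
On the way, in this order (a step that is already met when the one before it is completed fails the run):
1. the latch is tripped and the lid is well open (lid above 0.9 rad) (value of joint lid above 0.9 rad), for 0.3 s.
2. every pot stands upright in the chest, let go, the lid still open (x of tumbler in the frame of chest between -0.115 and 0.115 m and y of tumbler in the frame of chest between -0.155 and 0.155 m and z of each of tumbler, beaker, jar, vase in the frame of chest below 0.035 m and angle between each of tumbler, beaker, jar, vase's own z axis and vertical below 0.15 rad and x of beaker in the frame of chest between -0.115 and 0.115 m and y of beaker in the frame of chest between -0.155 and 0.155 m and x of jar in the frame of chest between -0.115 and 0.115 m and y of jar in the frame of chest between -0.155 and 0.155 m and x of vase in the frame of chest between -0.115 and 0.115 m and y of vase in the frame of chest between -0.155 and 0.155 m and contact force between the fingers and tumbler below 0.05 N and contact force between the fingers and beaker below 0.05 N and contact force between the fingers and jar below 0.05 N and contact force between the fingers and vase below 0.05 N and value of joint lid above 0.7 rad), for 0.3 s.
3. the lid is shut and latched over them (x of tumbler in the frame of chest between -0.115 and 0.115 m and y of tumbler in the frame of chest between -0.155 and 0.155 m and z of each of tumbler, beaker, jar, vase in the frame of chest below 0.035 m and angle between each of tumbler, beaker, jar, vase's own z axis and vertical below 0.15 rad and x of beaker in the frame of chest between -0.115 and 0.115 m and y of beaker in the frame of chest between -0.155 and 0.155 m and x of jar in the frame of chest between -0.115 and 0.115 m and y of jar in the frame of chest between -0.155 and 0.155 m and x of vase in the frame of chest between -0.115 and 0.115 m and y of vase in the frame of chest between -0.155 and 0.155 m and value of joint lid below 0.02 rad and value of joint paddle below 0.06 rad), for 0.3 s.
At the end, for the whole second after the job is handed in: Every pot stands on the chest's floor (within 9 mm, tilt under 0.15 rad), touching no other pot; lid shut and latched (lid < 0.02, paddle < 0.06 rad); hygrometer in the port, collar within 4 mm of the mouth's height and 5 mm of its centre, upright within 0.12 rad, let go, at rest (all of step 3 and contact force between tumbler and beaker below 0.02 N and contact force between each of tumbler, beaker and jar below 0.02 N and contact force between each of tumbler, beaker, jar and vase below 0.02 N and horizontal distance between collar and port below 0.005 m and z of collar in the frame of port between -0.004 and 0.004 m and angle between hygrometer's own z axis and vertical below 0.12 rad and contact force between the fingers and hygrometer below 0.05 N and linear speed of hygrometer below 0.02 m/s).
It fails at once if the rolling pin or the sponge is moved more than 30 mm (distance of any of rolling_pin, sponge from where it was at the start of the episode above 0.03 m).
Of tumbler, beaker, jar, vase only 2 to 4 are there at a start; the rules pass over those that are not, and their reading is None.
At some moment in a run one of tumbler, beaker, jar, vase may be knocked a few centimetres aside while the robot is not near it.
It also fails if it takes over 210 s, if anything falls off the work surface, if the arm or the gripper's body presses on something with over 40 N, if the wrist force passes 120 N, or if a joint passes its speed limit or range.

## Working session

There is one attempt and no reset: what is moved stays moved. The work goes in short steps, Python scripts to look and compute and a tool call to move; the robot and the scene stay as the last step left them, time stands still between calls to the robot, and variables do not carry over. Pictures are saved under pics/ and viewed, at most 14 in all, crops included, and the job is handed in when it is done.

Besides the shell and the picture viewer there is one more tool, called after "Call:" as name(argument=value, ...), one argument or row to a line, values as JSON. apply_moves: Moves the arm, as the interface text tells. Shifts and turns lie within -1 to 1; 1 stands for 250 mm of shift or 30 degrees of turn. Its arguments: {"type":"object","properties":{"steps":{"type":"array"},"jaw":{"type":"number"},"newtons":{"type":"number"}},"required":["steps"]}

```bash
ls; mkdir -p pics; python3 - <<'E'
from station import *
import cv2,numpy as np
s=get_state(); print({k:np.round(v,3).tolist() for k,v in s.items()})
print({k:v for k,v in s.items() if 'hold' in k})
for n in ("scene","top"):
    cv2.imwrite(f"pics/{n}0.png",grab_frame(n)); m=camera_model(n); print(n,m)
try: print(hold_point_z)
except Exception as e: print(e)
E
```

```text
pics
{'t': 0.0, 'q': [-0.931, 0.359, 0.011, -0.0, -1.224, -0.288], 'qd': [-0.0, 0.001, -0.002, 0.001, -0.001, 0.002], 'joint_efforts': [0.001, -58.271, 29.305, 6.997, 0.007, -0.0], 'eef_pos': [0.232, -0.633, 0.226], 'ee_rot': [3.14, -0.0, -2.79], 'force': [-0.014, 0.929, -0.57], 'moment': [0.008, 0.046, 0.037], 'gripper_force': 0.0, 'width': 0.087}
{}
scene {'fx': 424.36185328921243, 'fy': 424.36185328921243, 'cx': 250.7774880649106, 'cy': 197.3605405152685, 'xyz': array([1.30908089, 0.03301956, 1.07590019]), 'rotation': array([-2.47897043,  0.01253528,  1.58025534])}
top {'fx': 434.22105948479026, 'fy': 434.22105948479026, 'cx': 250.46480280914295, 'cy': 182.45430046931142, 'xyz': array([0.3096022 , 0.03426872, 1.65389544]), 'rotation': array([-2.9817547 , -0.00410364, -1.59641208])}
0.0188
```

View pics/top0.png

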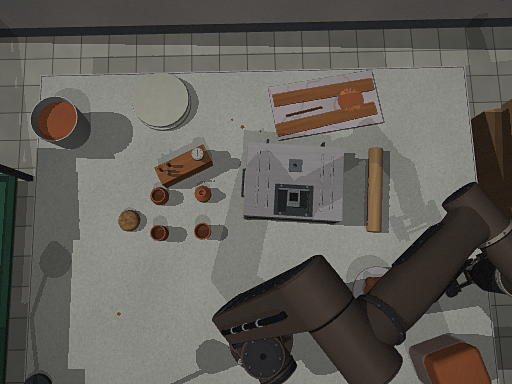

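View pics/scene0.png

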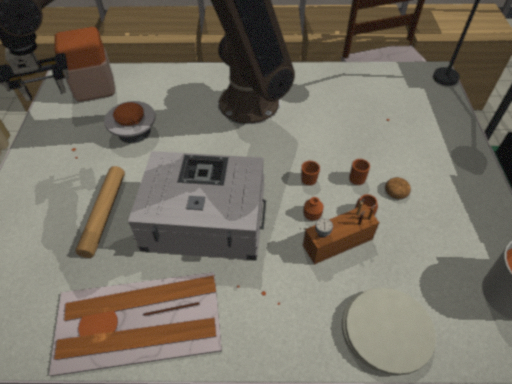

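The top view shows the chest at about (294,182), with the paddle dish at (294,199) and port at (296,165). All four pots are there, at (160,196), (203,194, the vase), (159,233) and (203,231). The hygrometer is at (197,154), the sponge at (129,220) and the pin at (375,190). Next I'll zoom in and measure.

```bash
cat > h.py <<'E'
from station import *
import cv2,numpy as np
from scipy.spatial.transform import Rotation as R
def ray(m,u,v):
    d=R.from_euler('xyz',m['rotation']).as_matrix()@[(u-m['cx'])/m['fx'],(v-m['cy'])/m['fy'],1.]
    return np.array(m['xyz']),d
def onz(m,u,v,z):
    o,d=ray(m,u,v); return np.round(o+d*(z-o[2])/d[2],4)
def proj(m,p):
    c=R.from_euler('xyz',m['rotation']).as_matrix().T@(np.array(p)-m['xyz'])
    return np.round([m['fx']*c[0]/c[2]+m['cx'],m['fy']*c[1]/c[2]+m['cy']],1)
def red(im,lo=90,hmax=14,v=30):
    h=cv2.cvtColor(im,cv2.COLOR_BGR2HSV)
    return (((h[...,0]<hmax)|(h[...,0]>172))&(h[...,1]>lo)&(h[...,2]>v)).astype(np.uint8)
E
python3 - <<'E'
from h import *
im=cv2.imread('pics/top0.png'); m=camera_model('top')
cv2.imwrite('pics/crop1.png',cv2.resize(im[130:260,115:385],None,fx=2.95,fy=2.95,interpolation=cv2.INTER_CUBIC))
n,l,st,c=cv2.connectedComponentsWithStats(red(im,130))
for i in range(1,n):
    if 80<st[i,4]<2500 and 100<c[i][0]<350 and 140<c[i][1]<260: print('red',st[i],c[i].round(1),onz(m,*c[i],0.05))
g=cv2.cvtColor(im,cv2.COLOR_BGR2HSV)
# chest lid mask: low-saturation, grey
for p in [(294,199),(296,165),(197,154)]: print(p,g[p[1]-2:p[1]+3:2,p[0]-2:p[0]+3:2].tolist())
for p in [(250,180),(270,180),(225,170),(240,240)]: print(p,g[p[1],p[0]])
E
```

```text
red [155 145  58  43 896] [181.6 166.9] [0.6337 0.2785 0.05  ]
red [195 186  16  16 201] [202.3 193.6] [0.5304 0.2014 0.05  ]
red [150 188  19  17 233] [159.4 196. ] [0.5255 0.361  0.05  ]
red [194 223  17  16 206] [202.2 230.8] [0.3924 0.2031 0.05  ]
red [150 225  19  16 213] [158.9 232.6] [0.3899 0.3619 0.05  ]
(294, 199) [[[0, 19, 27], [0, 20, 25], [36, 71, 18]], [[145, 73, 21], [98, 46, 22], [68, 49, 21]], [[100, 9, 81], [113, 12, 83], [150, 4, 57]]]
(296, 165) [[[90, 11, 69], [108, 16, 81], [105, 18, 83]], [[30, 7, 36], [90, 16, 16], [105, 12, 82]], [[60, 4, 64], [110, 10, 79], [105, 13, 81]]]
(197, 154) [[[23, 16, 143], [15, 8, 67], [19, 25, 143]], [[21, 23, 146], [19, 20, 104], [18, 18, 139]], [[21, 18, 139], [15, 21, 143], [18, 21, 148]]]
(250, 180) [165   9 115]
(270, 180) [150   5 113]
(225, 170) [45 11 91]
(240, 240) [ 30  14 126]
```

View pics/crop1.png

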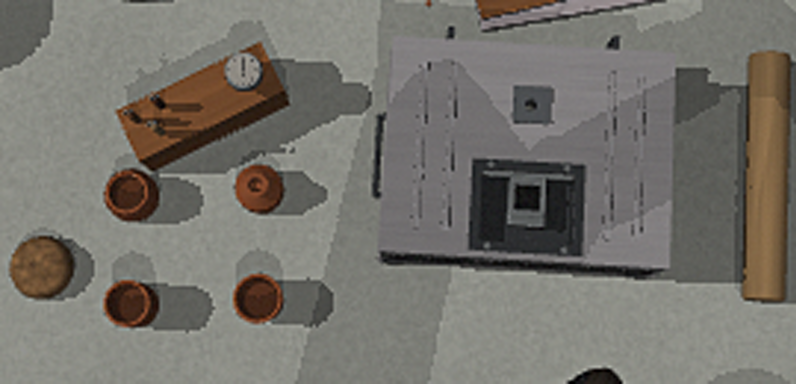

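```bash
python3 - <<'E'
from h import *
m=camera_model('top')
f=lambda u,v:(115+(u+.5)/2.95-.5,130+(v+.5)/2.95-.5)
P={k:onz(m,*f(*uv),z) for k,uv,z in [('FL',(380,252),.156),('RL',(392,38),.156),('RR',(677,53),.156),('FR',(668,268),.156),('port',(533,104),.16),('dishL',(470,203),.156),('dishR',(585,211),.156),('padF',(526,226),.156),
 ('hyg',(242,71),.214),('tb1',(118,110),.09),('tb2',(262,43),.09),('tb3',(289,102),.09),('tb4',(150,170),.09),('sponge',(42,267),.02)]}
for k,v in P.items(): print(k,v)
c=sum(P[k] for k in('FL','RL','RR','FR'))/4; d=P['FL']-P['FR']+P['RL']-P['RR']; print(c,np.arctan2(-d[0],d[1]),np.linalg.norm(d)/2)
d=P['RL']-P['FL']+P['RR']-P['FR'];print(np.arctan2(d[1],d[0]),np.linalg.norm(d)/2)
ms=camera_model('scene')
im=cv2.imread('pics/scene0.png')
cv2.imwrite('pics/crop2.png',cv2.resize(im[150:270,285:425],None,fx=5,fy=5,interpolation=cv2.INTER_CUBIC))
im=cv2.imread('pics/top0.png')
# rims: per-pot centroid at assumed height 0.031 plus extents
E
```

```text
FL [0.4374 0.049  0.156 ]
RL [0.6944 0.0286 0.156 ]
RR [ 0.6675 -0.3131  0.156 ]
FR [ 0.4101 -0.2871  0.156 ]
port [ 0.6086 -0.1371  0.16  ]
dishL [ 0.4924 -0.0583  0.156 ]
dishR [ 0.4795 -0.1933  0.156 ]
padF [ 0.4636 -0.1232  0.156 ]
hyg [0.6447 0.2023 0.214 ]
tb1 [0.6278 0.371  0.09  ]
tb2 [0.7089 0.1915 0.09  ]
tb3 [0.6326 0.1585 0.09  ]
tb4 [0.5513 0.3309 0.09  ]
sponge [0.4407 0.4807 0.02  ]
[ 0.55235 -0.13065  0.156  ] -0.0797948021125005 0.3399817936301884
-0.08995872338352236 0.2582442254920717
```

View pics/crop2.png

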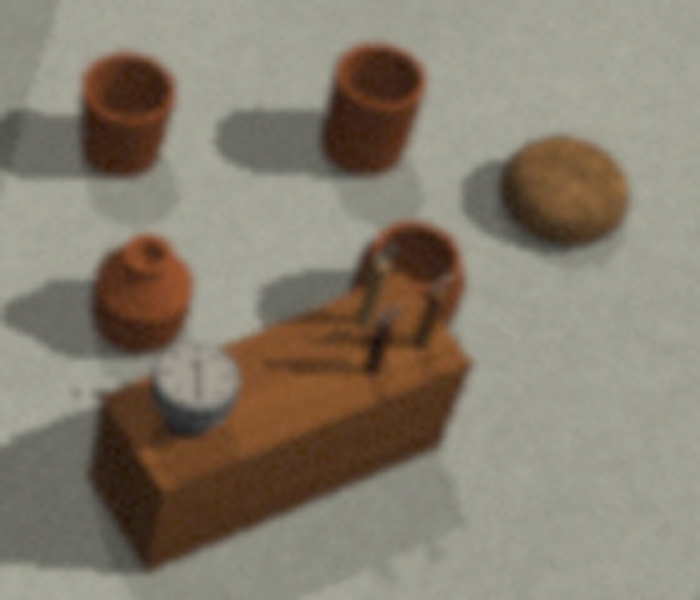

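Chest centre is about (0.552, -0.131) with yaw about -0.085, and the paddle grip is near (0.477, -0.124). The scene crop tells the pots apart: beaker at scene (310,172), tumbler (360,172), vase (313,208) and jar (368,207), which stands close to a block corner. Moving over the paddle now.

Call:
apply_moves(
  steps=[
    {"translation": [0.3, 0.3, 0.1], "rotation": [0, 0, -0.2]},
    {"translation": [0.5, 0.5, 0.1], "rotation": [0, 0, -0.4]},
    {"translation": [0.8, 0.8, 0.1], "rotation": [0, 0, -0.6]},
    {"translation": [0.976, 1, 0.1], "rotation": [0, 0, -0.833]},
    {"translation": [0.976, 1, 0.1], "rotation": [0, 0, -0.833]},
    {"translation": [0.976, 1, 0.1], "rotation": [0, 0, -0.833]},
    {"translation": [0.976, 1, 0.1], "rotation": [0, 0, -0.833]},
    {"translation": [0.976, 1, 0.1], "rotation": [0, 0, -0.833]},
    {"translation": [0.976, 1, 0.1], "rotation": [0, 0, -0.833]},
    {"translation": [0.976, 1, 0.1], "rotation": [0, 0, -0.833]},
  ],
  jaw=-0.27,
  newtons=40,
)

```text
t: 0.93
eef_pos: [0.4793, -0.3805, 0.2513]
ee_rot: [3.141, 0.0, 3.061]
force: [0.8, -0.8, 0.1]
width: 0.0557
gripper_force: 0.0
```

Call:
apply_moves(
  steps=[
    {"translation": [-0.05, 1, 0.1], "rotation": [0, 0, 0]},
    {"translation": [-0.1, 1, 0.1], "rotation": [0, 0, 0]},
    {"translation": [-0.1, 1, 0.1], "rotation": [0, 0, 0]},
    {"translation": [-0.1, 1, 0.1], "rotation": [0, 0, 0]},
    {"translation": [-0.1, 1, 0.1], "rotation": [0, 0, 0]},
    {"translation": [-0.1, 1, 0.1], "rotation": [0, 0, 0]},
    {"translation": [-0.1, 1, 0.1], "rotation": [0, 0, 0]},
    {"translation": [-0.1, 1, 0.1], "rotation": [0, 0, 0]},
    {"translation": [-0.1, 1, 0.1], "rotation": [0, 0, 0]},
    {"translation": [-0.1, 1, 0.1], "rotation": [0, 0, 0]},
  ],
)

```text
t: 1.77
eef_pos: [0.4514, -0.1345, 0.2762]
ee_rot: [-3.141, -0.001, 3.056]
force: [-1.2, 0.8, 0.7]
width: 0.0554
gripper_force: 0.0
```

```bash
python3 - <<'E'
from h import *
s=get_state(); print({k:np.round(s[k],4).tolist() for k in('t','eef_pos','ee_rot','width','q')})
m=camera_model('wrist'); print(m); cv2.imwrite('pics/w1.png',grab_frame('wrist'))
print(proj(m,[.4766,-.1242,.156]))
E
```

```text
{'t': 1.7667, 'eef_pos': [0.4514, -0.1345, 0.2762], 'ee_rot': [-3.1414, -0.0007, 3.0564], 'width': 0.0554, 'q': [0.1299, -0.0158, -0.3363, 0.0, -1.251, -1.786]}
{'fx': 283.0185149354361, 'fy': 283.0185149354361, 'cx': 254.2700352364173, 'cy': 196.50078013236325, 'xyz': array([ 0.37614787, -0.12728392,  0.43416074]), 'rotation': array([ 2.85410976e+00, -4.47039855e-04,  1.48600861e+00])}
[265.3 212.7]
```

View pics/w1.png

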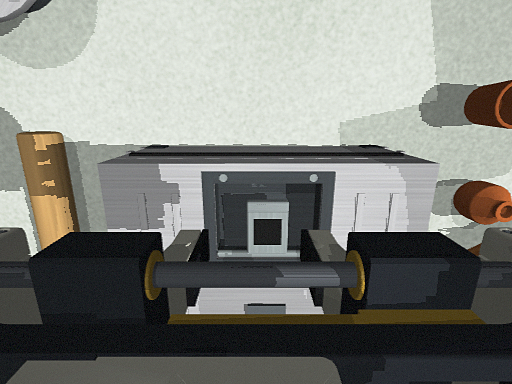

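```bash
python3 - <<'E'
from h import *
m=camera_model('wrist')
print(proj(m,[.4627,-.123,.156]),proj(m,[.5224,-.1281,.156]),[onz(m,u,v,.156) for u,v in[(247,202),(289,202),(202,171),(335,171),(100,162),(438,162)]],onz(m,265,307,.16))
E
```

```text
[265.7 199.9] [265.1 252.6] [array([ 0.4633, -0.1424,  0.156 ]), array([ 0.467 , -0.0992,  0.156 ]), array([ 0.4271, -0.1841,  0.156 ]), array([ 0.4385, -0.0518,  0.156 ]), array([ 0.4095, -0.2833,  0.156 ]), array([0.4381, 0.0497, 0.156 ])] [ 0.5889 -0.1333  0.16  ]
```

Call:
apply_moves(
  steps=[
    {"translation": [0.106, 0.048, -0.1], "rotation": [0, 0, 0]},
    {"translation": [0.106, 0.048, -0.2], "rotation": [0, 0, 0]},
    {"translation": [0.106, 0.048, -0.3], "rotation": [0, 0, 0]},
    {"translation": [0.106, 0.048, -0.4], "rotation": [0, 0, 0]},
    {"translation": [0.106, 0.048, -0.43], "rotation": [0, 0, 0]},
    {"translation": [0.106, 0.048, -0.46], "rotation": [0, 0, 0]},
    {"translation": [0.106, 0.048, -0.5], "rotation": [0, 0, 0]},
    {"translation": [0.106, 0.048, -0.54], "rotation": [0, 0, 0]},
    {"translation": [0.106, 0.048, -0.57], "rotation": [0, 0, 0]},
    {"translation": [0.106, 0.048, -0.57], "rotation": [0, 0, 0]},
  ],
)

```text
t: 2.65
eef_pos: [0.4774, -0.1217, 0.1329]
ee_rot: [-3.142, -0.002, 3.057]
force: [-0.6, -0.2, -0.0]
width: 0.0556
gripper_force: 0.0
```

Call:
apply_moves(
  steps=[
    {"translation": [0, 0, 0], "rotation": [0, 0, 0]},
    {"translation": [0, 0, 0], "rotation": [0, 0, 0]},
    {"translation": [0, 0, 0], "rotation": [0, 0, 0]},
    {"translation": [0, 0, 0], "rotation": [0, 0, 0]},
    {"translation": [0, 0, 0], "rotation": [0, 0, 0]},
    {"translation": [0, 0, 0], "rotation": [0, 0, 0]},
    {"translation": [0, 0, 0], "rotation": [0, 0, 0]},
    {"translation": [0, 0, 0], "rotation": [0, 0, 0]},
    {"translation": [0, 0, 0], "rotation": [0, 0, 0]},
    {"translation": [0, 0, 0], "rotation": [0, 0, 0]},
  ],
  jaw=1,
  newtons=40,
)

```text
t: 3.48
eef_pos: [0.4782, -0.1228, 0.1348]
ee_rot: [-3.14, 0.001, 3.058]
force: [0.5, -8.7, -2.1]
width: 0.0436
gripper_force: 40.0
```

Call:
apply_moves(
  steps=[
    {"translation": [0.002, 0, 0.027], "rotation": [0, 0, 0]},
    {"translation": [0.008, 0, 0.054], "rotation": [0, 0, 0]},
    {"translation": [0.018, -0.002, 0.08], "rotation": [0, 0, 0]},
    {"translation": [0.032, -0.003, 0.104], "rotation": [0, 0, 0]},
    {"translation": [0.044, -0.004, 0.143], "rotation": [0, 0, 0]},
    {"translation": [0.059, -0.005, 0.182], "rotation": [0, 0, 0]},
    {"translation": [0.075, -0.006, 0.22], "rotation": [0, 0, 0]},
    {"translation": [0.093, -0.008, 0.257], "rotation": [0, 0, 0]},
    {"translation": [0.113, -0.01, 0.293], "rotation": [0, 0, 0]},
    {"translation": [0.134, -0.011, 0.328], "rotation": [0, 0, 0]},
  ],
)

```text
t: 4.32
eef_pos: [0.5059, -0.1253, 0.2138]
ee_rot: [-3.14, -0.012, 3.056]
force: [-10.8, -5.4, -7.7]
width: 0.0439
gripper_force: 40.0
```

Call:
apply_moves(
  steps=[
    {"translation": [0.024, -0.002, 0.034], "rotation": [0, 0, 0]},
    {"translation": [0.049, -0.004, 0.066], "rotation": [0, 0, 0]},
    {"translation": [0.076, -0.006, 0.098], "rotation": [0, 0, 0]},
    {"translation": [0.104, -0.009, 0.128], "rotation": [0, 0, 0]},
    {"translation": [0.134, -0.011, 0.156], "rotation": [0, 0, 0]},
    {"translation": [0.164, -0.014, 0.183], "rotation": [0, 0, 0]},
    {"translation": [0.197, -0.017, 0.209], "rotation": [0, 0, 0]},
    {"translation": [0.23, -0.02, 0.233], "rotation": [0, 0, 0]},
    {"translation": [0.265, -0.023, 0.255], "rotation": [0, 0, 0]},
    {"translation": [0.3, -0.026, 0.275], "rotation": [0, 0, 0]},
  ],
)

```text
t: 5.15
eef_pos: [0.5817, -0.1319, 0.2855]
ee_rot: [-3.14, -0.009, 3.057]
force: [-15.5, -1.6, 7.4]
width: 0.0436
gripper_force: 40.0
```

Call:
apply_moves(
  steps=[
    {"translation": [0, 0, 0], "rotation": [0, 0, 0]},
    {"translation": [0, 0, 0], "rotation": [0, 0, 0]},
    {"translation": [0, 0, 0], "rotation": [0, 0, 0]},
    {"translation": [0, 0, 0], "rotation": [0, 0, 0]},
    {"translation": [0, 0, 0.05], "rotation": [0, 0, 0]},
    {"translation": [0, 0, 0.1], "rotation": [0, 0, 0]},
    {"translation": [0, 0, 0.15], "rotation": [0, 0, 0]},
    {"translation": [0, 0, 0.2], "rotation": [0, 0, 0]},
    {"translation": [0, 0, 0.3], "rotation": [0, 0, 0]},
    {"translation": [0, 0, 0.4], "rotation": [0, 0, 0]},
  ],
  jaw=-0.3,
)

```text
t: 5.98
eef_pos: [0.5861, -0.1306, 0.3851]
ee_rot: [-3.142, -0.001, 3.058]
force: [0.7, -0.6, 0.2]
width: 0.0568
gripper_force: 0.0
```

```bash
python3 - <<'E'
from h import *
s=get_state(); print({k:np.round(s[k],4).tolist() for k in('t','eef_pos','ee_rot','width','force')})
a=grab_frame('scene'); b=grab_frame('top')
cv2.imwrite('pics/o1.png',np.hstack([a[60:330,60:420],b[60:330,150:420]]))
E
```

```text
{'t': 5.9833, 'eef_pos': [0.5861, -0.1306, 0.3851], 'ee_rot': [-3.1416, -0.0013, 3.0576], 'width': 0.0568, 'force': [0.7206, -0.6023, 0.249]}
```

View pics/o1.png

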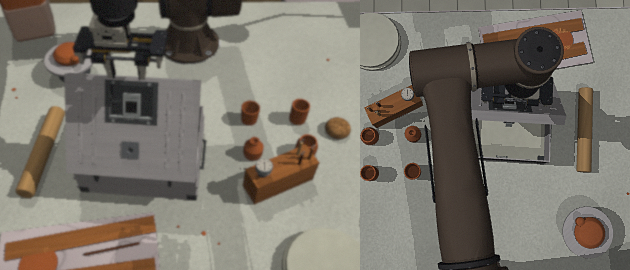

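Call:
apply_moves(
  steps=[
    {"translation": [-0.15, 0.013, 0.1], "rotation": [0, 0, 0]},
    {"translation": [-0.3, 0.025, 0.1], "rotation": [0, 0, 0]},
    {"translation": [-0.42, 0.035, 0.1], "rotation": [0, 0, 0]},
    {"translation": [-0.55, 0.047, 0.1], "rotation": [0, 0, 0]},
    {"translation": [-0.55, 0.047, 0.1], "rotation": [0, 0, 0]},
    {"translation": [-0.55, 0.047, -0.1], "rotation": [0, 0, 0]},
    {"translation": [-0.55, 0.047, -0.25], "rotation": [0, 0, 0]},
    {"translation": [-0.55, 0.047, -0.4], "rotation": [0, 0, 0]},
    {"translation": [-0.55, 0.047, -0.42], "rotation": [0, 0, 0]},
    {"translation": [-0.55, 0.047, -0.42], "rotation": [0, 0, 0]},
  ],
  jaw=1,
)

```text
t: 6.92
eef_pos: [0.4478, -0.1193, 0.2785]
ee_rot: [-3.14, -0.004, 3.057]
force: [-0.0, 0.0, 0.6]
width: 0.0009
gripper_force: 0.0
```

Call:
apply_moves(
  steps=[
    {"translation": [0.08, -0.007, 0], "rotation": [0, 0, 0]},
    {"translation": [0.14, -0.012, 0], "rotation": [0, 0, 0]},
    {"translation": [0.2, -0.017, 0.03], "rotation": [0, 0, 0]},
    {"translation": [0.26, -0.022, 0.06], "rotation": [0, 0, 0]},
    {"translation": [0.32, -0.027, 0.09], "rotation": [0, 0, 0]},
    {"translation": [0.38, -0.032, 0.12], "rotation": [0, 0, 0]},
    {"translation": [0.44, -0.037, 0.15], "rotation": [0, 0, 0]},
    {"translation": [0.5, -0.043, 0.18], "rotation": [0, 0, 0]},
    {"translation": [0.56, -0.048, 0.22], "rotation": [0, 0, 0]},
    {"translation": [0.62, -0.053, 0.25], "rotation": [0, 0, 0]},
  ],
)

```text
t: 7.75
eef_pos: [0.6048, -0.1326, 0.3469]
ee_rot: [-3.141, 0.002, 3.058]
force: [-4.9, 2.0, 2.4]
width: 0.0004
gripper_force: 2.6
```

Call:
apply_moves(
  steps=[
    {"translation": [0.04, -0.003, 0.01], "rotation": [0, 0, 0]},
    {"translation": [0.08, -0.007, 0.02], "rotation": [0, 0, 0]},
    {"translation": [0.12, -0.01, 0.03], "rotation": [0, 0, 0]},
    {"translation": [0.14, -0.012, 0.03], "rotation": [0, 0, 0]},
    {"translation": [0.14, -0.012, 0.03], "rotation": [0, 0, 0]},
    {"translation": [-0.02, 0.02, 0.03], "rotation": [0, 0, 0]},
    {"translation": [-0.17, 0.1, 0.03], "rotation": [0, 0, 0]},
    {"translation": [-0.33, 0.2, 0.03], "rotation": [0, 0, 0]},
    {"translation": [-0.49, 0.3, 0.03], "rotation": [0, 0, 0]},
    {"translation": [-0.6, 0.4, 0.03], "rotation": [0, 0, 0]},
  ],
)

```text
t: 8.58
eef_pos: [0.4591, -0.037, 0.3532]
ee_rot: [3.141, 0.004, 3.056]
force: [-0.2, 1.9, -0.2]
width: 0.0005
gripper_force: 0.0
```

```bash
python3 - <<'E'
from h import *
s=get_state(); print({k:np.round(s[k],4).tolist() for k in('t','eef_pos','ee_rot','width','force','q')})
a=grab_frame('scene'); b=grab_frame('top')
cv2.imwrite('pics/o2.png',np.hstack([a[60:330,60:420],b[100:370,120:390]]))
m=camera_model('top')
n,l,st,c=cv2.connectedComponentsWithStats(red(b,130))
for i in range(1,n):
    if 80<st[i,4]<2500 and 100<c[i][0]<350 and 140<c[i][1]<260: print('red',st[i],c[i].round(1),onz(m,*c[i],0.05))
E
```

```text
{'t': 8.5833, 'eef_pos': [0.4591, -0.037, 0.3532], 'ee_rot': [3.141, 0.0045, 3.0563], 'width': 0.0005, 'force': [-0.1995, 1.8828, -0.2382], 'q': [0.3503, -0.0695, -0.2167, 0.0014, -1.4193, -2.0066]}
red [155 145  56  43 891] [180.7 167.1] [0.6331 0.282  0.05  ]
red [150 188  19  17 233] [159.3 196. ] [0.5255 0.3612 0.05  ]
red [150 225  16  16 170] [157.5 232.9] [0.3889 0.367  0.05  ]
```

View pics/o2.png

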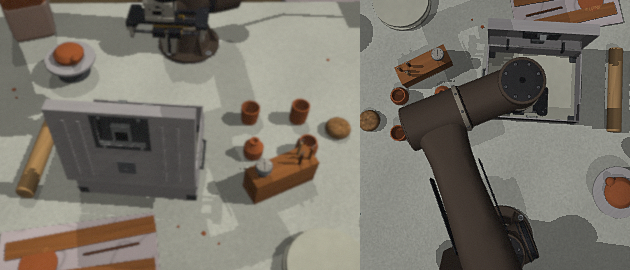

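Lid is upright. Now the vase.

Call:
apply_moves(
  steps=[
    {"translation": [0.03, 0.1, 0], "rotation": [0, 0, 0.1]},
    {"translation": [0.07, 0.24, 0], "rotation": [0, 0, 0.25]},
    {"translation": [0.12, 0.4, 0], "rotation": [0, 0, 0.4]},
    {"translation": [0.17, 0.56, 0], "rotation": [0, 0, 0.5]},
    {"translation": [0.22, 0.72, 0], "rotation": [0, 0, 0.5]},
    {"translation": [0.26, 0.86, 0], "rotation": [0, 0, 0.5]},
    {"translation": [0.284, 0.94, 0], "rotation": [0, 0, 0.5]},
    {"translation": [0.294, 0.96, -0.1], "rotation": [0, 0, 0.5]},
    {"translation": [0.294, 0.96, -0.25], "rotation": [0, 0, 0.5]},
    {"translation": [0.294, 0.96, -0.4], "rotation": [0, 0, 0.5]},
  ],
  jaw=-1,
)

```text
t: 9.52
eef_pos: [0.5352, 0.2047, 0.252]
ee_rot: [3.14, 0.005, -2.963]
force: [0.3, 0.6, -0.2]
width: 0.0616
gripper_force: 0.0
```

```bash
cat > look.py <<'E'
from h import *
import sys
n=sys.argv[1] if len(sys.argv)>1 else None
s=get_state(); print({k:np.round(s[k],4).tolist() for k in('t','eef_pos','ee_rot','width','q')})
for cam,mn in(('scene',150),('top',60),('wrist',300)):
    im=grab_frame(cam); m=camera_model(cam)
    if n==cam or n=='all': cv2.imwrite(f'pics/{cam}_{int(s["t"]*10)}.png',im)
    k,l,st,c=cv2.connectedComponentsWithStats(cv2.morphologyEx(red(im,130),cv2.MORPH_OPEN,np.ones((2,2))))
    for i in range(1,k):
        p=onz(m,*c[i],.04)
        if st[i,4]>mn and .3<p[0]<.75 and -.33<p[1]<.48: print(cam,st[i].tolist(),p[:2])
E
python3 look.py wrist; ls pics
```

```text
{'t': 9.5167, 'eef_pos': [0.5352, 0.2047, 0.252], 'ee_rot': [3.1397, 0.0053, -2.9628], 'width': 0.0616, 'q': [0.7074, 0.1723, -0.1839, 0.0011, -1.209, -2.0998]}
scene [352, 161, 18, 24, 333] [0.3977 0.3653]
scene [303, 163, 17, 22, 304] [0.4034 0.2048]
scene [329, 196, 49, 56, 845] [0.597 0.321]
scene [305, 199, 19, 22, 311] [0.548  0.2042]
top [196, 191, 16, 12, 150] [0.5211 0.1983]
top [195, 224, 17, 16, 205] [0.389  0.2005]
top [154, 226, 16, 13, 99] [0.3958 0.3516]
wrist [253, 28, 54, 61, 2575] [0.3921 0.2073]
wrist [374, 55, 75, 56, 3182] [0.3916 0.372 ]
wrist [235, 152, 45, 48, 1668] [0.5368 0.207 ]
wrist [348, 168, 58, 51, 2220] [0.5323 0.3696]
crop1.png
crop2.png
o1.png
o2.png
scene0.png
top0.png
w1.png
wrist_95.png
```

Call:
apply_moves(
  steps=[
    {"translation": [-0.01, -0.006, -0.12], "rotation": [0, 0, 0]},
    {"translation": [-0.01, -0.006, -0.27], "rotation": [0, 0, 0]},
    {"translation": [-0.01, -0.006, -0.42], "rotation": [0, 0, 0]},
    {"translation": [-0.01, -0.006, -0.57], "rotation": [0, 0, 0]},
    {"translation": [-0.01, -0.006, -0.67], "rotation": [0, 0, 0]},
    {"translation": [-0.01, -0.006, -0.75], "rotation": [0, 0, 0]},
    {"translation": [-0.01, -0.006, -0.82], "rotation": [0, 0, 0]},
    {"translation": [-0.01, -0.006, -0.88], "rotation": [0, 0, 0]},
    {"translation": [-0.01, -0.006, -0.892], "rotation": [0, 0, 0]},
    {"translation": [-0.01, -0.006, -0.892], "rotation": [0, 0, 0]},
  ],
)

```text
t: 10.5
eef_pos: [0.5328, 0.2026, 0.0287]
ee_rot: [3.141, 0.002, -2.964]
force: [0.4, -0.1, 1.2]
width: 0.0876
gripper_force: 0.0
```

Call:
apply_moves(
  steps=[
    {"translation": [0, 0, 0], "rotation": [0, 0, 0]},
    {"translation": [0, 0, 0], "rotation": [0, 0, 0]},
    {"translation": [0, 0, 0], "rotation": [0, 0, 0]},
    {"translation": [0, 0, 0], "rotation": [0, 0, 0]},
    {"translation": [0, 0, 0], "rotation": [0, 0, 0]},
    {"translation": [0, 0, 0], "rotation": [0, 0, 0]},
    {"translation": [0, 0, 0], "rotation": [0, 0, 0]},
    {"translation": [0, 0, 0], "rotation": [0, 0, 0]},
    {"translation": [0, 0, 0.02], "rotation": [0, 0, 0]},
    {"translation": [0, 0, 0.05], "rotation": [0, 0, 0]},
  ],
  jaw=1,
  newtons=15,
)

```text
t: 11.33
eef_pos: [0.5298, 0.2009, 0.0389]
ee_rot: [-3.141, -0.002, -2.964]
force: [-0.4, 0.7, -1.9]
width: 0.0606
gripper_force: 15.0
```

Call:
apply_moves(
  steps=[
    {"translation": [0, 0, 0.1], "rotation": [0, 0, 0]},
    {"translation": [0, 0, 0.24], "rotation": [0, 0, 0]},
    {"translation": [0, 0, 0.4], "rotation": [0, 0, 0]},
    {"translation": [0, -0.05, 0.55], "rotation": [0, 0, 0]},
    {"translation": [0.02, -0.16, 0.66], "rotation": [0, 0, -0.1]},
    {"translation": [0.06, -0.3, 0.68], "rotation": [0, 0, -0.25]},
    {"translation": [0.12, -0.46, 0.68], "rotation": [0, 0, -0.4]},
    {"translation": [0.18, -0.62, 0.68], "rotation": [0, 0, -0.5]},
    {"translation": [0.24, -0.78, 0.68], "rotation": [0, 0, -0.5]},
    {"translation": [0.254, -0.92, 0.68], "rotation": [0, 0, -0.5]},
  ],
)

```text
t: 12.17
eef_pos: [0.595, -0.0306, 0.2097]
ee_rot: [-3.141, 0.0, 3.057]
force: [1.6, 0.5, -0.9]
width: 0.0606
gripper_force: 15.0
```

Call:
apply_moves(
  steps=[
    {"translation": [0, -0.1, 0], "rotation": [0, 0, 0]},
    {"translation": [0, -0.152, 0], "rotation": [0, 0, 0]},
    {"translation": [0, -0.152, 0], "rotation": [0, 0, 0]},
    {"translation": [0, -0.152, -0.1], "rotation": [0, 0, 0]},
    {"translation": [0, -0.152, -0.2], "rotation": [0, 0, 0]},
    {"translation": [0, -0.152, -0.3], "rotation": [0, 0, 0]},
    {"translation": [0, -0.152, -0.4], "rotation": [0, 0, 0]},
    {"translation": [0, -0.152, -0.46], "rotation": [0, 0, 0]},
    {"translation": [0, -0.152, -0.5], "rotation": [0, 0, 0]},
    {"translation": [0, -0.152, -0.5], "rotation": [0, 0, 0]},
  ],
)

```text
t: 13.0
eef_pos: [0.5927, -0.0658, 0.0824]
ee_rot: [-3.141, -0.004, 3.058]
force: [-0.6, 0.5, -0.7]
width: 0.0606
gripper_force: 15.0
```

Call:
apply_moves(
  steps=[
    {"translation": [0, 0, -0.03], "rotation": [0, 0, 0]},
    {"translation": [0, 0, -0.06], "rotation": [0, 0, 0]},
    {"translation": [0, 0, -0.08], "rotation": [0, 0, 0]},
    {"translation": [0, 0, -0.09], "rotation": [0, 0, 0]},
    {"translation": [0, 0, -0.097], "rotation": [0, 0, 0]},
    {"translation": [0, 0, -0.102], "rotation": [0, 0, 0]},
    {"translation": [0, 0, -0.106], "rotation": [0, 0, 0]},
    {"translation": [0, 0, -0.11], "rotation": [0, 0, 0]},
    {"translation": [0, 0, -0.11], "rotation": [0, 0, 0]},
    {"translation": [0, 0, -0.11], "rotation": [0, 0, 0]},
  ],
)

```text
t: 13.83
eef_pos: [0.5942, -0.0665, 0.0569]
ee_rot: [3.142, 0.0, 3.057]
force: [0.0, -0.4, -2.1]
width: 0.0607
gripper_force: 15.0
```

Call:
apply_moves(
  steps=[
    {"translation": [0, 0, -0.005], "rotation": [0, 0, 0]},
    {"translation": [0, 0, -0.01], "rotation": [0, 0, 0]},
    {"translation": [0, 0, -0.01], "rotation": [0, 0, 0]},
    {"translation": [0, 0, -0.01], "rotation": [0, 0, 0]},
    {"translation": [0, 0, -0.01], "rotation": [0, 0, 0]},
    {"translation": [0, 0, -0.01], "rotation": [0, 0, 0]},
    {"translation": [0, 0, -0.01], "rotation": [0, 0, 0]},
    {"translation": [0, 0, -0.01], "rotation": [0, 0, 0]},
    {"translation": [0, 0, -0.01], "rotation": [0, 0, 0]},
    {"translation": [0, 0, -0.01], "rotation": [0, 0, 0]},
  ],
)

```text
t: 14.67
eef_pos: [0.5941, -0.0665, 0.0543]
ee_rot: [-3.142, -0.0, 3.057]
force: [-0.1, -0.1, -1.5]
width: 0.0606
gripper_force: 15.0
```

Call:
apply_moves(
  steps=[
    {"translation": [0, 0, 0], "rotation": [0, 0, 0]},
    {"translation": [0, 0, 0], "rotation": [0, 0, 0]},
    {"translation": [0, 0, 0], "rotation": [0, 0, 0]},
    {"translation": [0, 0, 0], "rotation": [0, 0, 0]},
    {"translation": [0, 0, 0], "rotation": [0, 0, 0]},
    {"translation": [0, 0, 0.1], "rotation": [0, 0, 0]},
    {"translation": [0, 0, 0.25], "rotation": [0, 0, 0]},
    {"translation": [0, 0, 0.4], "rotation": [0, 0, 0]},
    {"translation": [0, 0, 0.56], "rotation": [0, 0, 0]},
    {"translation": [0, 0, 0.72], "rotation": [0, 0, 0]},
  ],
  jaw=-1,
)

```text
t: 15.5
eef_pos: [0.5936, -0.0666, 0.2362]
ee_rot: [-3.141, -0.0, 3.057]
force: [1.9, 0.0, -0.2]
width: 0.0876
gripper_force: 0.0
```

Call:
apply_moves(
  steps=[
    {"translation": [-0.02, 0.1, 0.06], "rotation": [0, 0, 0]},
    {"translation": [-0.06, 0.24, 0.1], "rotation": [0, 0, 0]},
    {"translation": [-0.1, 0.4, 0.1], "rotation": [0, 0, 0]},
    {"translation": [-0.14, 0.56, 0.1], "rotation": [0, 0, -0.1]},
    {"translation": [-0.18, 0.72, 0.1], "rotation": [0, 0, -0.2]},
    {"translation": [-0.22, 0.88, 0.1], "rotation": [0, 0, -0.333]},
    {"translation": [-0.264, 1, 0.1], "rotation": [0, 0, -0.333]},
    {"translation": [-0.264, 1, 0.1], "rotation": [0, 0, -0.333]},
    {"translation": [-0.264, 1, 0.1], "rotation": [0, 0, -0.333]},
    {"translation": [-0.264, 1, 0.1], "rotation": [0, 0, -0.333]},
  ],
)

```text
t: 16.33
eef_pos: [0.528, 0.1835, 0.2593]
ee_rot: [-3.141, -0.0, 2.884]
force: [-0.2, -0.2, 0.2]
width: 0.088
gripper_force: 0.0
```

Call:
apply_moves(
  steps=[
    {"translation": [0, 0.1, 0], "rotation": [0, 0, 0]},
    {"translation": [0, 0.24, 0], "rotation": [0, 0, 0]},
    {"translation": [0, 0.4, 0], "rotation": [0, 0, 0]},
    {"translation": [0, 0.56, 0], "rotation": [0, 0, 0]},
    {"translation": [0, 0.68, 0], "rotation": [0, 0, 0]},
    {"translation": [0, 0.718, 0], "rotation": [0, 0, 0]},
    {"translation": [0, 0.718, 0], "rotation": [0, 0, 0]},
    {"translation": [0, 0.718, 0], "rotation": [0, 0, 0]},
    {"translation": [0, 0.718, 0], "rotation": [0, 0, 0]},
    {"translation": [0, 0.718, 0], "rotation": [0, 0, 0]},
  ],
)

```text
t: 17.17
eef_pos: [0.5286, 0.3614, 0.2597]
ee_rot: [3.141, 0.0, 2.881]
force: [0.1, -0.4, -0.6]
width: 0.0878
gripper_force: 0.0
```

```bash
python3 look.py wrist
```

```text
{'t': 17.1667, 'eef_pos': [0.5286, 0.3614, 0.2597], 'ee_rot': [3.1414, 0.0002, 2.8813], 'width': 0.0878, 'q': [0.9041, 0.2838, -0.02, 0.0001, -1.2668, -2.7352]}
scene [352, 161, 18, 24, 338] [0.3986 0.3647]
scene [303, 162, 17, 23, 309] [0.4003 0.2054]
scene [363, 196, 15, 30, 247] [0.5453 0.3744]
scene [313, 214, 54, 42, 752] [0.6344 0.2744]
top [157, 146, 55, 35, 676] [0.6432 0.2695]
top [267, 167, 16, 17, 207] [ 0.5954 -0.0722]
top [195, 224, 17, 16, 202] [0.3888 0.2007]
top [151, 226, 19, 16, 205] [0.3858 0.3609]
wrist [201, 32, 50, 59, 2279] [0.3882 0.3651]
wrist [73, 74, 67, 54, 2718] [0.3933 0.2035]
wrist [235, 146, 48, 49, 1807] [0.5292 0.3688]
```

```bash
ls pics | grep wrist_
```

```text
wrist_171.png
wrist_95.png
```

Call:
apply_moves(
  steps=[
    {"translation": [-0.006, 0.005, -0.12], "rotation": [0, 0, 0]},
    {"translation": [-0.006, 0.005, -0.27], "rotation": [0, 0, 0]},
    {"translation": [-0.006, 0.005, -0.42], "rotation": [0, 0, 0]},
    {"translation": [-0.006, 0.005, -0.57], "rotation": [0, 0, 0]},
    {"translation": [-0.006, 0.005, -0.67], "rotation": [0, 0, 0]},
    {"translation": [-0.006, 0.005, -0.75], "rotation": [0, 0, 0]},
    {"translation": [-0.006, 0.005, -0.82], "rotation": [0, 0, 0]},
    {"translation": [-0.006, 0.005, -0.88], "rotation": [0, 0, 0]},
    {"translation": [-0.006, 0.005, -0.915], "rotation": [0, 0, 0]},
    {"translation": [-0.006, 0.005, -0.915], "rotation": [0, 0, 0]},
  ],
)

```text
t: 18.15
eef_pos: [0.5258, 0.363, 0.0287]
ee_rot: [-3.139, -0.001, 2.882]
force: [-0.6, 0.3, 0.9]
width: 0.0878
gripper_force: 0.0
```

Call:
apply_moves(
  steps=[
    {"translation": [0, 0, 0], "rotation": [0, 0, 0]},
    {"translation": [0, 0, 0], "rotation": [0, 0, 0]},
    {"translation": [0, 0, 0], "rotation": [0, 0, 0]},
    {"translation": [0, 0, 0], "rotation": [0, 0, 0]},
    {"translation": [0, 0, 0], "rotation": [0, 0, 0]},
    {"translation": [0, 0, 0], "rotation": [0, 0, 0]},
    {"translation": [0, 0, 0], "rotation": [0, 0, 0]},
    {"translation": [0, 0, 0], "rotation": [0, 0, 0]},
    {"translation": [0, 0, 0.02], "rotation": [0, 0, 0]},
    {"translation": [0, 0, 0.05], "rotation": [0, 0, 0]},
  ],
  jaw=1,
  newtons=15,
)

```text
t: 18.98
eef_pos: [0.5258, 0.3635, 0.0425]
ee_rot: [-3.14, -0.001, 2.883]
force: [-0.7, -0.4, -0.7]
width: 0.0636
gripper_force: 15.0
```

Call:
apply_moves(
  steps=[
    {"translation": [0, 0, 0.1], "rotation": [0, 0, 0]},
    {"translation": [0, 0, 0.24], "rotation": [0, 0, 0]},
    {"translation": [0, 0, 0.4], "rotation": [0, 0, 0]},
    {"translation": [0, 0, 0.55], "rotation": [0, 0, 0]},
    {"translation": [0, 0, 0.68], "rotation": [0, 0, 0]},
    {"translation": [0, 0, 0.72], "rotation": [0, 0, 0]},
    {"translation": [0, 0, 0.72], "rotation": [0, 0, 0]},
    {"translation": [0, 0, 0.72], "rotation": [0, 0, 0]},
    {"translation": [0, 0, 0.72], "rotation": [0, 0, 0]},
    {"translation": [0, 0, 0.72], "rotation": [0, 0, 0]},
  ],
)

```text
t: 19.82
eef_pos: [0.5258, 0.3635, 0.221]
ee_rot: [-3.139, -0.002, 2.883]
force: [0.5, -0.7, -0.4]
width: 0.064
gripper_force: 15.0
```

```bash
python3 - <<'E'
from h import *
s=get_state(); print(np.round(s['eef_pos'],4),s['width'],s['force'])
a=grab_frame('scene'); b=grab_frame('wrist')
m=camera_model('scene'); p=proj(m,s['eef_pos']).astype(int); print(p)
c=cv2.resize(a[p[1]-60:p[1]+60,p[0]-60:p[0]+60],None,fx=3.2,fy=3.2,interpolation=cv2.INTER_CUBIC)
cv2.imwrite('pics/g2.png',np.hstack([c,b[:,60:]])[:, :800])
E
```

```text
[0.5258 0.3635 0.221 ] 0.06396612546335574 [ 0.53311438 -0.74252763 -0.35816754]
[379 163]
```

View pics/g2.png

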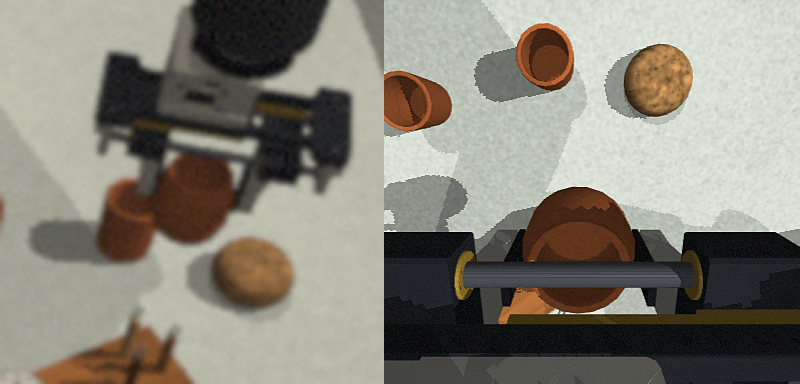

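```bash
python3 - <<'E'
from h import *
s=get_state(); e=np.array(s['eef_pos']); 
a=np.linspace(0,2*np.pi,60)
for cam,o in(('wrist',(-324,0)),('scene',None)):
    m=camera_model(cam)
    p0=proj(m,e)
    for off in(0,.01,-.01):
      for nm,r,z in(('rim',.027,.062),('in',.022,.062),('belly',.033,.042),('belly2',.033,.018),('foot',.028,0)):
        q=np.array([proj(m,e+[off+r*np.cos(t),r*np.sin(t),z-.031]) for t in a])
        lo,hi=q.min(0),q.max(0)
        if cam=='wrist': lo=lo+[324,0];hi=hi+[324,0]
        else: lo=(lo-[319,103])*3.2;hi=(hi-[319,103])*3.2
        print(cam,off,nm,lo.round(),hi.round())
E
```

```text
wrist 0 rim [523. 219.] [630. 314.]
wrist 0 in [533. 229.] [620. 306.]
wrist 0 belly [519. 195.] [634. 300.]
wrist 0 belly2 [526. 184.] [627. 278.]
wrist 0 foot [538. 185.] [616. 258.]
wrist 0.01 rim [529. 238.] [634. 329.]
wrist 0.01 in [538. 247.] [624. 321.]
wrist 0.01 belly [524. 212.] [638. 313.]
wrist 0.01 belly2 [531. 199.] [630. 290.]
wrist 0.01 foot [542. 199.] [619. 270.]
wrist -0.01 rim [516. 200.] [625. 298.]
wrist -0.01 in [526. 210.] [615. 290.]
wrist -0.01 belly [513. 178.] [630. 286.]
wrist -0.01 belly2 [522. 169.] [624. 265.]
wrist -0.01 foot [534. 171.] [613. 246.]
scene 0 rim [169. 145.] [235. 192.]
scene 0 in [175. 149.] [229. 188.]
scene 0 belly [156. 156.] [237. 214.]
scene 0 belly2 [151. 176.] [230. 233.]
scene 0 foot [153. 194.] [219. 243.]
scene 0.01 rim [171. 154.] [238. 202.]
scene 0.01 in [177. 158.] [231. 197.]
scene 0.01 belly [158. 165.] [239. 223.]
scene 0.01 belly2 [153. 184.] [232. 242.]
scene 0.01 foot [154. 203.] [221. 252.]
scene -0.01 rim [167. 136.] [233. 183.]
scene -0.01 in [173. 141.] [227. 179.]
scene -0.01 belly [155. 148.] [234. 205.]
scene -0.01 belly2 [149. 167.] [227. 224.]
scene -0.01 foot [151. 186.] [216. 234.]
```

Pixel check: the jar's rim and foot match an upright jar centred in the grip. Carrying it over.

Call:
apply_moves(
  steps=[
    {"translation": [0, -0.08, 0], "rotation": [0, 0, 0]},
    {"translation": [0, -0.22, 0], "rotation": [0, 0, 0.1]},
    {"translation": [0, -0.38, 0], "rotation": [0, 0, 0.2]},
    {"translation": [0, -0.54, 0], "rotation": [0, 0, 0.333]},
    {"translation": [0, -0.7, 0], "rotation": [0, 0, 0.333]},
    {"translation": [0, -0.86, 0], "rotation": [0, 0, 0.333]},
    {"translation": [0, -1, 0], "rotation": [0, 0, 0.333]},
    {"translation": [0, -1, 0], "rotation": [0, 0, 0.333]},
    {"translation": [0, -1, 0], "rotation": [0, 0, 0.333]},
    {"translation": [0, -1, 0], "rotation": [0, 0, 0.333]},
  ],
)

```text
t: 20.75
eef_pos: [0.5266, 0.1141, 0.2227]
ee_rot: [-3.141, -0.0, 3.056]
force: [0.2, 0.6, -0.9]
width: 0.0638
gripper_force: 15.0
```

Call:
apply_moves(
  steps=[
    {"translation": [0, -0.1, 0], "rotation": [0, 0, 0]},
    {"translation": [0.02, -0.24, 0], "rotation": [0, 0, 0]},
    {"translation": [0.06, -0.4, 0], "rotation": [0, 0, 0]},
    {"translation": [0.1, -0.56, 0], "rotation": [0, 0, 0]},
    {"translation": [0.14, -0.72, 0], "rotation": [0, 0, 0]},
    {"translation": [0.18, -0.86, 0], "rotation": [0, 0, 0]},
    {"translation": [0.226, -1, 0], "rotation": [0, 0, 0]},
    {"translation": [0.226, -1, 0], "rotation": [0, 0, 0]},
    {"translation": [0.226, -1, 0], "rotation": [0, 0, 0]},
    {"translation": [0.226, -1, 0], "rotation": [0, 0, 0]},
  ],
)

```text
t: 21.58
eef_pos: [0.5833, -0.135, 0.2222]
ee_rot: [3.142, -0.001, 3.057]
force: [0.5, 0.2, -1.2]
width: 0.0638
gripper_force: 15.0
```

Call:
apply_moves(
  steps=[
    {"translation": [0, -0.1, 0], "rotation": [0, 0, 0]},
    {"translation": [0, -0.2, 0], "rotation": [0, 0, 0]},
    {"translation": [0, -0.24, 0], "rotation": [0, 0, 0]},
    {"translation": [0, -0.24, 0], "rotation": [0, 0, 0]},
    {"translation": [0, -0.24, -0.1], "rotation": [0, 0, 0]},
    {"translation": [0, -0.24, -0.22], "rotation": [0, 0, 0]},
    {"translation": [0, -0.24, -0.34], "rotation": [0, 0, 0]},
    {"translation": [0, -0.24, -0.44], "rotation": [0, 0, 0]},
    {"translation": [0, -0.24, -0.52], "rotation": [0, 0, 0]},
    {"translation": [0, -0.24, -0.56], "rotation": [0, 0, 0]},
  ],
)

```text
t: 22.42
eef_pos: [0.5818, -0.1937, 0.0803]
ee_rot: [3.141, -0.004, 3.059]
force: [-0.5, -0.5, -1.2]
width: 0.0637
gripper_force: 15.0
```

Call:
apply_moves(
  steps=[
    {"translation": [0, 0, -0.03], "rotation": [0, 0, 0]},
    {"translation": [0, 0, -0.06], "rotation": [0, 0, 0]},
    {"translation": [0, 0, -0.08], "rotation": [0, 0, 0]},
    {"translation": [0, 0, -0.09], "rotation": [0, 0, 0]},
    {"translation": [0, 0, -0.096], "rotation": [0, 0, 0]},
    {"translation": [0, 0, -0.1], "rotation": [0, 0, 0]},
    {"translation": [0, 0, -0.104], "rotation": [0, 0, 0]},
    {"translation": [0, 0, -0.106], "rotation": [0, 0, 0]},
    {"translation": [0, 0, -0.106], "rotation": [0, 0, 0]},
    {"translation": [0, 0, -0.106], "rotation": [0, 0, 0]},
  ],
)

```text
t: 23.25
eef_pos: [0.5836, -0.1959, 0.0578]
ee_rot: [-3.141, 0.001, 3.057]
force: [-2.3, 1.6, 5.7]
width: 0.0636
gripper_force: 15.1
```

Floor contact (5.7 N), so I'll release and go to the tumbler.

Call:
apply_moves(
  steps=[
    {"translation": [0, 0, 0], "rotation": [0, 0, 0]},
    {"translation": [0, 0, 0], "rotation": [0, 0, 0]},
    {"translation": [0, 0, 0], "rotation": [0, 0, 0]},
    {"translation": [0, 0, 0], "rotation": [0, 0, 0]},
    {"translation": [0, 0, 0], "rotation": [0, 0, 0]},
    {"translation": [0, 0, 0.1], "rotation": [0, 0, 0]},
    {"translation": [0, 0, 0.25], "rotation": [0, 0, 0]},
    {"translation": [0, 0, 0.4], "rotation": [0, 0, 0]},
    {"translation": [0, 0, 0.56], "rotation": [0, 0, 0]},
    {"translation": [0, 0, 0.72], "rotation": [0, 0, 0]},
  ],
  jaw=-1,
)

```text
t: 24.08
eef_pos: [0.5826, -0.1957, 0.2383]
ee_rot: [-3.142, -0.0, 3.057]
force: [1.0, -0.2, 0.1]
width: 0.0877
gripper_force: 0.0
```

Call:
apply_moves(
  steps=[
    {"translation": [-0.05, 0.1, 0.05], "rotation": [0, 0, 0]},
    {"translation": [-0.15, 0.24, 0.05], "rotation": [0, 0, 0]},
    {"translation": [-0.25, 0.4, 0.05], "rotation": [0, 0, 0]},
    {"translation": [-0.35, 0.54, 0.05], "rotation": [0, 0, 0]},
    {"translation": [-0.45, 0.68, 0.05], "rotation": [0, 0, 0]},
    {"translation": [-0.53, 0.82, 0.05], "rotation": [0, 0, 0]},
    {"translation": [-0.56, 0.96, 0.05], "rotation": [0, 0, 0]},
    {"translation": [-0.56, 1, 0.05], "rotation": [0, 0, 0]},
    {"translation": [-0.56, 1, 0.05], "rotation": [0, 0, 0]},
    {"translation": [-0.56, 1, 0.05], "rotation": [0, 0, 0]},
  ],
)

```text
t: 24.92
eef_pos: [0.4429, 0.055, 0.2493]
ee_rot: [3.141, 0.0, 3.06]
force: [-0.5, -0.5, -0.6]
width: 0.0878
gripper_force: 0.0
```

Call:
apply_moves(
  steps=[
    {"translation": [0, 0.1, 0], "rotation": [0, 0, 0]},
    {"translation": [0, 0.22, 0], "rotation": [0, 0, 0]},
    {"translation": [0, 0.34, 0], "rotation": [0, 0, 0]},
    {"translation": [0, 0.48, 0], "rotation": [0, 0, 0]},
    {"translation": [0, 0.6, 0], "rotation": [0, 0, 0]},
    {"translation": [-0.01, 0.6, 0], "rotation": [0, 0, 0]},
    {"translation": [-0.01, 0.6, 0], "rotation": [0, 0, 0]},
    {"translation": [-0.01, 0.6, 0], "rotation": [0, 0, 0]},
    {"translation": [-0.01, 0.6, 0], "rotation": [0, 0, 0]},
    {"translation": [-0.01, 0.6, 0], "rotation": [0, 0, 0]},
  ],
)

```text
t: 25.75
eef_pos: [0.4409, 0.203, 0.2491]
ee_rot: [-3.142, 0.0, 3.056]
force: [0.8, -1.0, -0.4]
width: 0.0877
gripper_force: 0.0
```

```bash
python3 look.py wrist
```

```text
{'t': 25.75, 'eef_pos': [0.4409, 0.203, 0.2491], 'ee_rot': [-3.1415, 0.0, 3.0556], 'width': 0.0877, 'q': [0.8379, 0.0262, -0.3563, 0.0, -1.1883, -2.4947]}
scene [352, 161, 18, 24, 334] [0.3979 0.365 ]
scene [303, 162, 17, 23, 315] [0.4012 0.2049]
scene [332, 216, 45, 23, 349] [0.6034 0.3226]
scene [313, 232, 45, 30, 434] [0.6767 0.2398]
top [157, 152, 54, 28, 578] [0.6403 0.28  ]
top [267, 167, 16, 17, 203] [ 0.5957 -0.0721]
top [301, 169, 18, 18, 244] [ 0.5828 -0.2025]
top [195, 224, 17, 16, 206] [0.3893 0.2005]
wrist [348, 99, 67, 51, 2421] [0.3919 0.3697]
wrist [228, 112, 50, 52, 1974] [0.3954 0.2057]
```

Call:
apply_moves(
  steps=[
    {"translation": [-0.08, 0.004, 0], "rotation": [0, 0, 0]},
    {"translation": [-0.188, 0.004, -0.06], "rotation": [0, 0, 0]},
    {"translation": [-0.188, 0.004, -0.2], "rotation": [0, 0, 0]},
    {"translation": [-0.188, 0.004, -0.35], "rotation": [0, 0, 0]},
    {"translation": [-0.188, 0.004, -0.5], "rotation": [0, 0, 0]},
    {"translation": [-0.188, 0.004, -0.64], "rotation": [0, 0, 0]},
    {"translation": [-0.188, 0.004, -0.76], "rotation": [0, 0, 0]},
    {"translation": [-0.188, 0.004, -0.85], "rotation": [0, 0, 0]},
    {"translation": [-0.188, 0.004, -0.868], "rotation": [0, 0, 0]},
    {"translation": [-0.188, 0.004, -0.868], "rotation": [0, 0, 0]},
  ],
)

```text
t: 26.73
eef_pos: [0.3931, 0.2043, 0.0311]
ee_rot: [-3.139, -0.002, 3.057]
force: [-0.3, 0.1, 0.6]
width: 0.0875
gripper_force: 0.0
```

Call:
apply_moves(
  steps=[
    {"translation": [0, 0, 0], "rotation": [0, 0, 0]},
    {"translation": [0, 0, 0], "rotation": [0, 0, 0]},
    {"translation": [0, 0, 0], "rotation": [0, 0, 0]},
    {"translation": [0, 0, 0], "rotation": [0, 0, 0]},
    {"translation": [0, 0, 0], "rotation": [0, 0, 0]},
    {"translation": [0, 0, 0], "rotation": [0, 0, 0]},
    {"translation": [0, 0, 0], "rotation": [0, 0, 0]},
    {"translation": [0, 0, 0], "rotation": [0, 0, 0]},
    {"translation": [0, 0, 0.02], "rotation": [0, 0, 0]},
    {"translation": [0, 0, 0.05], "rotation": [0, 0, 0]},
  ],
  jaw=1,
  newtons=15,
)

```text
t: 27.57
eef_pos: [0.3932, 0.2049, 0.0446]
ee_rot: [-3.141, -0.001, 3.057]
force: [0.1, 0.6, -0.9]
width: 0.0603
gripper_force: 15.0
```

Call:
apply_moves(
  steps=[
    {"translation": [0, 0, 0.1], "rotation": [0, 0, 0]},
    {"translation": [0, 0, 0.24], "rotation": [0, 0, 0]},
    {"translation": [0, 0, 0.4], "rotation": [0, 0, 0]},
    {"translation": [0, 0, 0.55], "rotation": [0, 0, 0]},
    {"translation": [0, 0, 0.68], "rotation": [0, 0, 0]},
    {"translation": [0, 0, 0.72], "rotation": [0, 0, 0]},
    {"translation": [0.02, -0.1, 0.72], "rotation": [0, 0, 0]},
    {"translation": [0.06, -0.24, 0.72], "rotation": [0, 0, 0]},
    {"translation": [0.1, -0.38, 0.72], "rotation": [0, 0, 0]},
    {"translation": [0.14, -0.52, 0.72], "rotation": [0, 0, 0]},
  ],
)

```text
t: 28.4
eef_pos: [0.4282, 0.074, 0.2251]
ee_rot: [3.141, 0.0, 3.059]
force: [1.6, 0.8, -1.3]
width: 0.0603
gripper_force: 15.0
```

```bash
python3 look.py
```

```text
{'t': 28.4, 'eef_pos': [0.4282, 0.074, 0.2251], 'ee_rot': [3.1407, 0.0005, 3.0586], 'width': 0.0603, 'q': [0.6279, -0.0502, -0.4878, -0.0004, -1.1323, -2.2814]}
scene [352, 161, 18, 24, 333] [0.3974 0.3655]
scene [352, 207, 27, 35, 336] [0.6047 0.35  ]
scene [319, 215, 38, 41, 558] [0.6417 0.2686]
top [157, 152, 51, 35, 680] [0.6324 0.2868]
top [267, 167, 16, 17, 205] [ 0.5954 -0.072 ]
top [301, 169, 18, 18, 243] [ 0.583  -0.2025]
top [151, 226, 15, 12, 104] [0.3965 0.3696]
wrist [455, 99, 57, 53, 2258] [0.3905 0.3514]
wrist [196, 187, 119, 76, 6075] [0.5016 0.0681]
wrist [206, 289, 100, 26, 1836] [0.6057 0.0594]
```

Call:
apply_moves(
  steps=[
    {"translation": [0.04, -0.14, 0], "rotation": [0, 0, 0]},
    {"translation": [0.08, -0.3, 0], "rotation": [0, 0, 0]},
    {"translation": [0.12, -0.46, 0], "rotation": [0, 0, 0]},
    {"translation": [0.16, -0.62, 0], "rotation": [0, 0, 0]},
    {"translation": [0.2, -0.78, 0], "rotation": [0, 0, 0]},
    {"translation": [0.24, -0.92, 0], "rotation": [0, 0, 0]},
    {"translation": [0.258, -1, 0], "rotation": [0, 0, 0]},
    {"translation": [0.258, -1, 0], "rotation": [0, 0, 0]},
    {"translation": [0.258, -1, 0], "rotation": [0, 0, 0]},
    {"translation": [0.258, -1, 0], "rotation": [0, 0, 0]},
  ],
)

```text
t: 29.38
eef_pos: [0.493, -0.174, 0.2244]
ee_rot: [3.141, -0.001, 3.057]
force: [0.6, 0.4, -1.2]
width: 0.0607
gripper_force: 15.0
```

Call:
apply_moves(
  steps=[
    {"translation": [0, -0.056, 0], "rotation": [0, 0, 0]},
    {"translation": [0, -0.056, 0], "rotation": [0, 0, 0]},
    {"translation": [0, -0.056, -0.1], "rotation": [0, 0, 0]},
    {"translation": [0, -0.056, -0.22], "rotation": [0, 0, 0]},
    {"translation": [0, -0.056, -0.34], "rotation": [0, 0, 0]},
    {"translation": [0, -0.056, -0.44], "rotation": [0, 0, 0]},
    {"translation": [0, -0.056, -0.52], "rotation": [0, 0, 0]},
    {"translation": [0, -0.056, -0.56], "rotation": [0, 0, 0]},
    {"translation": [0, -0.056, -0.57], "rotation": [0, 0, 0]},
    {"translation": [0, -0.056, -0.57], "rotation": [0, 0, 0]},
  ],
)

```text
t: 30.22
eef_pos: [0.4933, -0.188, 0.0822]
ee_rot: [-3.141, -0.0, 3.058]
force: [-0.2, 1.7, -0.3]
width: 0.0604
gripper_force: 15.0
```

Call:
apply_moves(
  steps=[
    {"translation": [0, 0, -0.03], "rotation": [0, 0, 0]},
    {"translation": [0, 0, -0.055], "rotation": [0, 0, 0]},
    {"translation": [0, 0, -0.07], "rotation": [0, 0, 0]},
    {"translation": [0, 0, -0.08], "rotation": [0, 0, 0]},
    {"translation": [0, 0, -0.086], "rotation": [0, 0, 0]},
    {"translation": [0, 0, -0.092], "rotation": [0, 0, 0]},
    {"translation": [0, 0, -0.098], "rotation": [0, 0, 0]},
    {"translation": [0, 0, -0.102], "rotation": [0, 0, 0]},
    {"translation": [0, 0, -0.102], "rotation": [0, 0, 0]},
    {"translation": [0, 0, -0.102], "rotation": [0, 0, 0]},
  ],
)

```text
t: 31.05
eef_pos: [0.4933, -0.1891, 0.0583]
ee_rot: [-3.141, 0.001, 3.058]
force: [-6.0, 1.8, 16.1]
width: 0.0605
gripper_force: 15.3
```

Call:
apply_moves(
  steps=[
    {"translation": [0, 0, 0.005], "rotation": [0, 0, 0]},
    {"translation": [0, 0, 0.005], "rotation": [0, 0, 0]},
    {"translation": [0, 0, 0.005], "rotation": [0, 0, 0]},
    {"translation": [0, 0, 0.005], "rotation": [0, 0, 0]},
    {"translation": [0, 0, 0.005], "rotation": [0, 0, 0]},
    {"translation": [0, 0, 0.1], "rotation": [0, 0, 0]},
    {"translation": [0, 0, 0.25], "rotation": [0, 0, 0]},
    {"translation": [0, 0, 0.4], "rotation": [0, 0, 0]},
    {"translation": [0, 0, 0.56], "rotation": [0, 0, 0]},
    {"translation": [0, 0, 0.72], "rotation": [0, 0, 0]},
  ],
  jaw=-1,
)

```text
t: 31.88
eef_pos: [0.4925, -0.1887, 0.2382]
ee_rot: [-3.142, -0.001, 3.057]
force: [0.7, -0.5, 0.0]
width: 0.0879
gripper_force: 0.0
```

Call:
apply_moves(
  steps=[
    {"translation": [0, 0.1, 0.05], "rotation": [0, 0, 0]},
    {"translation": [0, 0.24, 0.05], "rotation": [0, 0, 0]},
    {"translation": [-0.02, 0.4, 0.05], "rotation": [0, 0, 0]},
    {"translation": [-0.06, 0.56, 0.05], "rotation": [0, 0, 0]},
    {"translation": [-0.1, 0.72, 0.05], "rotation": [0, 0, 0]},
    {"translation": [-0.15, 0.86, 0.05], "rotation": [0, 0, 0]},
    {"translation": [-0.2, 1, 0.05], "rotation": [0, 0, 0]},
    {"translation": [-0.2, 1, 0.05], "rotation": [0, 0, 0]},
    {"translation": [-0.2, 1, 0.05], "rotation": [0, 0, 0]},
    {"translation": [-0.2, 1, 0.05], "rotation": [0, 0, 0]},
  ],
)

```text
t: 32.72
eef_pos: [0.443, 0.0615, 0.249]
ee_rot: [-3.142, -0.0, 3.059]
force: [-0.4, -1.0, -0.0]
width: 0.0878
gripper_force: 0.0
```

Call:
apply_moves(
  steps=[
    {"translation": [0, 0.1, 0], "rotation": [0, 0, 0]},
    {"translation": [0, 0.24, 0], "rotation": [0, 0, 0]},
    {"translation": [0, 0.4, 0], "rotation": [0, 0, 0]},
    {"translation": [0, 0.56, 0], "rotation": [0, 0, 0]},
    {"translation": [0, 0.72, 0], "rotation": [0, 0, -0.1]},
    {"translation": [0, 0.86, 0], "rotation": [0, 0, -0.2]},
    {"translation": [0, 1, 0], "rotation": [0, 0, -0.2]},
    {"translation": [0, 1, 0], "rotation": [0, 0, -0.2]},
    {"translation": [0, 1, 0], "rotation": [0, 0, -0.2]},
    {"translation": [0, 1, 0], "rotation": [0, 0, -0.2]},
  ],
)

```text
t: 33.55
eef_pos: [0.4437, 0.3101, 0.2484]
ee_rot: [-3.14, -0.001, 2.951]
force: [1.1, -0.5, 0.3]
width: 0.0877
gripper_force: 0.0
```

```bash
python3 look.py
```

```text
{'t': 33.55, 'eef_pos': [0.4437, 0.3101, 0.2484], 'ee_rot': [-3.1402, -0.0006, 2.9511], 'width': 0.0877, 'q': [0.9721, 0.1253, -0.2484, -0.0, -1.1986, -2.7334]}
scene [352, 161, 18, 24, 335] [0.398  0.3653]
scene [326, 215, 29, 34, 421] [0.6276 0.2722]
scene [349, 228, 25, 21, 173] [0.6492 0.3319]
top [157, 146, 55, 39, 746] [0.6382 0.274 ]
top [267, 167, 16, 17, 205] [ 0.5957 -0.0722]
top [301, 169, 18, 18, 245] [ 0.5828 -0.2026]
top [302, 194, 17, 16, 221] [ 0.491  -0.1985]
top [151, 226, 19, 16, 202] [0.386  0.3604]
wrist [267, 100, 50, 51, 1913] [0.3929 0.3686]
```

Call:
apply_moves(
  steps=[
    {"translation": [-0.1, 0.1, 0], "rotation": [0, 0, 0]},
    {"translation": [-0.208, 0.212, -0.06], "rotation": [0, 0, 0]},
    {"translation": [-0.208, 0.212, -0.2], "rotation": [0, 0, 0]},
    {"translation": [-0.208, 0.212, -0.35], "rotation": [0, 0, 0]},
    {"translation": [-0.208, 0.212, -0.5], "rotation": [0, 0, 0]},
    {"translation": [-0.208, 0.212, -0.64], "rotation": [0, 0, 0]},
    {"translation": [-0.208, 0.212, -0.76], "rotation": [0, 0, 0]},
    {"translation": [-0.208, 0.212, -0.84], "rotation": [0, 0, 0]},
    {"translation": [-0.208, 0.212, -0.858], "rotation": [0, 0, 0]},
    {"translation": [-0.208, 0.212, -0.858], "rotation": [0, 0, 0]},
  ],
)

```text
t: 34.53
eef_pos: [0.3911, 0.3628, 0.0337]
ee_rot: [-3.139, -0.001, 2.952]
force: [1.0, -0.2, 0.3]
width: 0.0873
gripper_force: 0.0
```

Call:
apply_moves(
  steps=[
    {"translation": [0, 0, 0], "rotation": [0, 0, 0]},
    {"translation": [0, 0, 0], "rotation": [0, 0, 0]},
    {"translation": [0, 0, 0], "rotation": [0, 0, 0]},
    {"translation": [0, 0, 0], "rotation": [0, 0, 0]},
    {"translation": [0, 0, 0], "rotation": [0, 0, 0]},
    {"translation": [0, 0, 0], "rotation": [0, 0, 0]},
    {"translation": [0, 0, 0], "rotation": [0, 0, 0]},
    {"translation": [0, 0, 0], "rotation": [0, 0, 0]},
    {"translation": [0, 0, 0.02], "rotation": [0, 0, 0]},
    {"translation": [0, 0, 0.05], "rotation": [0, 0, 0]},
  ],
  jaw=1,
  newtons=15,
)

```text
t: 35.37
eef_pos: [0.3907, 0.3637, 0.0468]
ee_rot: [-3.14, -0.001, 2.952]
force: [0.7, -0.3, -1.4]
width: 0.0584
gripper_force: 15.0
```

Call:
apply_moves(
  steps=[
    {"translation": [0, 0, 0.1], "rotation": [0, 0, 0]},
    {"translation": [0, 0, 0.24], "rotation": [0, 0, 0]},
    {"translation": [0, 0, 0.4], "rotation": [0, 0, 0]},
    {"translation": [0, 0, 0.55], "rotation": [0, 0, 0]},
    {"translation": [0, 0, 0.68], "rotation": [0, 0, 0]},
    {"translation": [0, -0.06, 0.72], "rotation": [0, 0, 0.1]},
    {"translation": [0.02, -0.18, 0.72], "rotation": [0, 0, 0.2]},
    {"translation": [0.06, -0.32, 0.72], "rotation": [0, 0, 0.2]},
    {"translation": [0.1, -0.46, 0.72], "rotation": [0, 0, 0.2]},
    {"translation": [0.14, -0.6, 0.72], "rotation": [0, 0, 0.2]},
  ],
)

```text
t: 36.2
eef_pos: [0.4258, 0.2128, 0.2278]
ee_rot: [3.141, 0.0, 3.058]
force: [0.9, -0.1, -1.4]
width: 0.0581
gripper_force: 15.0
```

Call:
apply_moves(
  steps=[
    {"translation": [0.04, -0.14, 0], "rotation": [0, 0, 0]},
    {"translation": [0.08, -0.3, 0], "rotation": [0, 0, 0]},
    {"translation": [0.13, -0.46, 0], "rotation": [0, 0, 0]},
    {"translation": [0.18, -0.62, 0], "rotation": [0, 0, 0]},
    {"translation": [0.23, -0.77, 0], "rotation": [0, 0, 0]},
    {"translation": [0.28, -0.91, 0], "rotation": [0, 0, 0]},
    {"translation": [0.312, -1, 0], "rotation": [0, 0, 0]},
    {"translation": [0.312, -1, 0], "rotation": [0, 0, 0]},
    {"translation": [0.312, -1, 0], "rotation": [0, 0, 0]},
    {"translation": [0.312, -1, 0], "rotation": [0, 0, 0]},
  ],
)

```text
t: 37.03
eef_pos: [0.5038, -0.0357, 0.2272]
ee_rot: [3.141, -0.0, 3.056]
force: [-0.5, 0.1, -1.5]
width: 0.0585
gripper_force: 15.0
```

Call:
apply_moves(
  steps=[
    {"translation": [0, -0.086, 0], "rotation": [0, 0, 0]},
    {"translation": [0, -0.086, 0], "rotation": [0, 0, 0]},
    {"translation": [0, -0.086, -0.1], "rotation": [0, 0, 0]},
    {"translation": [0, -0.086, -0.22], "rotation": [0, 0, 0]},
    {"translation": [0, -0.086, -0.34], "rotation": [0, 0, 0]},
    {"translation": [0, -0.086, -0.44], "rotation": [0, 0, 0]},
    {"translation": [0, -0.086, -0.52], "rotation": [0, 0, 0]},
    {"translation": [0, -0.086, -0.56], "rotation": [0, 0, 0]},
    {"translation": [0, -0.086, -0.57], "rotation": [0, 0, 0]},
    {"translation": [0, -0.086, -0.57], "rotation": [0, 0, 0]},
  ],
)

```text
t: 37.87
eef_pos: [0.5042, -0.0566, 0.0847]
ee_rot: [-3.141, -0.0, 3.058]
force: [-0.6, -0.1, -1.0]
width: 0.0581
gripper_force: 15.0
```

Call:
apply_moves(
  steps=[
    {"translation": [0, 0, -0.03], "rotation": [0, 0, 0]},
    {"translation": [0, 0, -0.055], "rotation": [0, 0, 0]},
    {"translation": [0, 0, -0.07], "rotation": [0, 0, 0]},
    {"translation": [0, 0, -0.075], "rotation": [0, 0, 0]},
    {"translation": [0, 0, -0.08], "rotation": [0, 0, 0]},
    {"translation": [0, 0, -0.084], "rotation": [0, 0, 0]},
    {"translation": [0, 0, -0.088], "rotation": [0, 0, 0]},
    {"translation": [0, 0, -0.09], "rotation": [0, 0, 0]},
    {"translation": [0, 0, -0.09], "rotation": [0, 0, 0]},
    {"translation": [0, 0, -0.09], "rotation": [0, 0, 0]},
  ],
)

```text
t: 38.7
eef_pos: [0.5041, -0.0573, 0.0621]
ee_rot: [-3.142, 0.0, 3.057]
force: [1.1, -0.1, -1.6]
width: 0.0583
gripper_force: 15.0
```

Call:
apply_moves(
  steps=[
    {"translation": [0, 0, -0.003], "rotation": [0, 0, 0]},
    {"translation": [0, 0, -0.006], "rotation": [0, 0, 0]},
    {"translation": [0, 0, -0.007], "rotation": [0, 0, 0]},
    {"translation": [0, 0, -0.007], "rotation": [0, 0, 0]},
    {"translation": [0, 0, -0.007], "rotation": [0, 0, 0]},
    {"translation": [0, 0, -0.007], "rotation": [0, 0, 0]},
    {"translation": [0, 0, -0.007], "rotation": [0, 0, 0]},
    {"translation": [0, 0, -0.007], "rotation": [0, 0, 0]},
    {"translation": [0, 0, -0.007], "rotation": [0, 0, 0]},
    {"translation": [0, 0, -0.007], "rotation": [0, 0, 0]},
  ],
)

```text
t: 39.53
eef_pos: [0.5045, -0.0574, 0.0613]
ee_rot: [-3.141, 0.001, 3.058]
force: [-3.0, -0.3, 8.1]
width: 0.0582
gripper_force: 15.0
```

Call:
apply_moves(
  steps=[
    {"translation": [0, 0, 0], "rotation": [0, 0, 0]},
    {"translation": [0, 0, 0], "rotation": [0, 0, 0]},
    {"translation": [0, 0, 0], "rotation": [0, 0, 0]},
    {"translation": [0, 0, 0], "rotation": [0, 0, 0]},
    {"translation": [0, 0, 0], "rotation": [0, 0, 0]},
    {"translation": [0, 0, 0.1], "rotation": [0, 0, 0]},
    {"translation": [0, 0, 0.25], "rotation": [0, 0, 0]},
    {"translation": [0, 0, 0.4], "rotation": [0, 0, 0]},
    {"translation": [0, 0, 0.56], "rotation": [0, 0, 0]},
    {"translation": [0, 0, 0.72], "rotation": [0, 0, 0]},
  ],
  jaw=-1,
)

```text
t: 40.37
eef_pos: [0.5035, -0.0574, 0.2421]
ee_rot: [-3.142, -0.0, 3.057]
force: [0.7, 0.2, -1.0]
width: 0.0875
gripper_force: 0.0
```

Call:
apply_moves(
  steps=[
    {"translation": [0, 0.1, 0.1], "rotation": [0, 0, 0]},
    {"translation": [0, 0.24, 0.25], "rotation": [0, 0, 0]},
    {"translation": [0, 0.38, 0.4], "rotation": [0, 0, 0]},
    {"translation": [0, 0.52, 0.55], "rotation": [0, 0, 0]},
    {"translation": [0, 0.66, 0.7], "rotation": [0, 0, 0]},
    {"translation": [0, 0.8, 0.8], "rotation": [0, 0, 0]},
    {"translation": [0, 0.94, 0.8], "rotation": [0, 0, 0]},
    {"translation": [0, 1, 0.8], "rotation": [0, 0, 0]},
    {"translation": [0, 1, 0.8], "rotation": [0, 0, 0]},
    {"translation": [0, 1, 0.8], "rotation": [0, 0, 0]},
  ],
  jaw=1,
)

```text
t: 41.2
eef_pos: [0.504, 0.1949, 0.4399]
ee_rot: [-3.141, -0.001, 3.06]
force: [0.4, -0.4, -1.1]
width: 0.0266
gripper_force: 0.0
```

```bash
python3 - <<'E'
from h import *
s=get_state(); print({k:np.round(s[k],4).tolist() for k in('t','eef_pos','ee_rot','q')})
b=grab_frame('top'); a=grab_frame('scene')
f=lambda im,k:cv2.resize(im,None,fx=k,fy=k,interpolation=cv2.INTER_CUBIC)
cv2.imwrite('pics/p4.png',np.hstack([f(b[125:245,225:365],2.8),f(a[125:245,130:275],2.8)]))
E
```

```text
{'t': 41.2, 'eef_pos': [0.504, 0.1949, 0.4399], 'ee_rot': [-3.1414, -0.0006, 3.0604], 'q': [0.7317, 0.0702, 0.1114, -0.0003, -1.6126, -2.3837]}
```

View pics/p4.png

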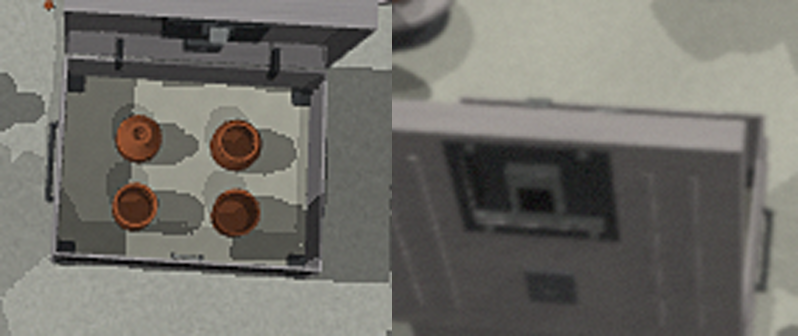

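All four pots stand upright and well apart: vase (138,140), jar (236,145), tumbler (135,205) and beaker (235,212) in the left crop. Next I'll reach behind the lid, off-centre so the fingers miss the dish, and bring it down.

Call:
apply_moves(
  steps=[
    {"translation": [0.05, -0.06, 0.08], "rotation": [0, 0, 0]},
    {"translation": [0.15, -0.17, 0.1], "rotation": [0, 0, 0]},
    {"translation": [0.25, -0.28, 0.1], "rotation": [0, 0, 0]},
    {"translation": [0.35, -0.4, 0.1], "rotation": [0, 0, 0]},
    {"translation": [0.45, -0.51, 0.1], "rotation": [0, 0, 0]},
    {"translation": [0.55, -0.62, 0.1], "rotation": [0, 0, 0]},
    {"translation": [0.65, -0.74, 0.1], "rotation": [0, 0, 0]},
    {"translation": [0.75, -0.85, 0.1], "rotation": [0, 0, 0]},
    {"translation": [0.85, -0.96, 0.1], "rotation": [0, 0, 0]},
    {"translation": [0.884, -1, 0.1], "rotation": [0, 0, 0]},
  ],
)

```text
t: 42.13
eef_pos: [0.7266, -0.0628, 0.4625]
ee_rot: [-3.14, -0.004, 3.053]
force: [-0.2, 0.8, -1.7]
width: 0.0004
gripper_force: 0.0
```

Call:
apply_moves(
  steps=[
    {"translation": [0, 0, 0], "rotation": [0, 0, 0]},
    {"translation": [0, 0, 0], "rotation": [0, 0, 0]},
    {"translation": [0, 0, -0.08], "rotation": [0, 0, 0]},
    {"translation": [0, 0, -0.16], "rotation": [0, 0, 0]},
    {"translation": [0, 0, -0.24], "rotation": [0, 0, 0]},
    {"translation": [0, 0, -0.32], "rotation": [0, 0, 0]},
    {"translation": [0, 0, -0.38], "rotation": [0, 0, 0]},
    {"translation": [0, 0, -0.42], "rotation": [0, 0, 0]},
    {"translation": [0, 0, -0.44], "rotation": [0, 0, 0]},
    {"translation": [0, 0, -0.44], "rotation": [0, 0, 0]},
  ],
)

```text
t: 42.97
eef_pos: [0.7244, -0.0571, 0.3551]
ee_rot: [-3.142, -0.001, 3.057]
force: [1.1, 0.2, 0.1]
width: 0.0006
gripper_force: 0.0
```

Call:
apply_moves(
  steps=[
    {"translation": [-0.08, 0.007, 0], "rotation": [0, 0, 0]},
    {"translation": [-0.15, 0.013, 0], "rotation": [0, 0, 0]},
    {"translation": [-0.22, 0.019, 0.004], "rotation": [0, 0, 0]},
    {"translation": [-0.319, 0.027, 0.008], "rotation": [0, 0, 0]},
    {"translation": [-0.414, 0.035, -0.01], "rotation": [0, 0, 0]},
    {"translation": [-0.506, 0.043, -0.04], "rotation": [0, 0, 0]},
    {"translation": [-0.594, 0.051, -0.084], "rotation": [0, 0, 0]},
    {"translation": [-0.678, 0.058, -0.136], "rotation": [0, 0, 0]},
    {"translation": [-0.753, 0.064, -0.2], "rotation": [0, 0, 0]},
    {"translation": [-0.825, 0.07, -0.268], "rotation": [0, 0, 0]},
  ],
)

```text
t: 43.8
eef_pos: [0.519, -0.0397, 0.2905]
ee_rot: [3.141, 0.005, 3.058]
force: [2.1, 0.8, 1.8]
width: 0.0008
gripper_force: 1.0
```

Call:
apply_moves(
  steps=[
    {"translation": [-0.06, 0.005, -0.07], "rotation": [0, 0, 0]},
    {"translation": [-0.12, 0.01, -0.156], "rotation": [0, 0, 0]},
    {"translation": [-0.145, 0.012, -0.2], "rotation": [0, 0, 0]},
    {"translation": [-0.164, 0.014, -0.244], "rotation": [0, 0, 0]},
    {"translation": [-0.184, 0.016, -0.29], "rotation": [0, 0, 0]},
    {"translation": [-0.203, 0.017, -0.336], "rotation": [0, 0, 0]},
    {"translation": [-0.217, 0.018, -0.384], "rotation": [0, 0, 0]},
    {"translation": [-0.231, 0.02, -0.431], "rotation": [0, 0, 0]},
    {"translation": [-0.24, 0.02, -0.46], "rotation": [0, 0, 0]},
    {"translation": [-0.247, 0.021, -0.48], "rotation": [0, 0, 0]},
  ],
)

```text
t: 44.63
eef_pos: [0.4583, -0.0344, 0.1698]
ee_rot: [3.141, 0.003, 3.058]
force: [-2.5, 0.7, 15.0]
width: 0.0005
gripper_force: 7.3
```

Call:
apply_moves(
  steps=[
    {"translation": [0, 0, -0.005], "rotation": [0, 0, 0]},
    {"translation": [0, 0, -0.01], "rotation": [0, 0, 0]},
    {"translation": [0, 0, -0.015], "rotation": [0, 0, 0]},
    {"translation": [0, 0, -0.02], "rotation": [0, 0, 0]},
    {"translation": [0, 0, -0.025], "rotation": [0, 0, 0]},
    {"translation": [0, 0, -0.03], "rotation": [0, 0, 0]},
    {"translation": [0, 0, -0.035], "rotation": [0, 0, 0]},
    {"translation": [0, 0, -0.04], "rotation": [0, 0, 0]},
    {"translation": [0, 0, -0.045], "rotation": [0, 0, 0]},
    {"translation": [0, 0, -0.045], "rotation": [0, 0, 0]},
  ],
)

```text
t: 45.47
eef_pos: [0.4577, -0.0343, 0.1577]
ee_rot: [3.141, 0.002, 3.057]
force: [0.3, -0.3, -0.3]
width: 0.0006
gripper_force: 0.0
```

Call:
apply_moves(
  steps=[
    {"translation": [0, 0, -0.003], "rotation": [0, 0, 0]},
    {"translation": [0, 0, -0.005], "rotation": [0, 0, 0]},
    {"translation": [0, 0, -0.008], "rotation": [0, 0, 0]},
    {"translation": [0, 0, -0.011], "rotation": [0, 0, 0]},
    {"translation": [0, 0, -0.014], "rotation": [0, 0, 0]},
    {"translation": [0, 0, -0.014], "rotation": [0, 0, 0]},
    {"translation": [0, 0, -0.014], "rotation": [0, 0, 0]},
    {"translation": [0, 0, -0.014], "rotation": [0, 0, 0]},
    {"translation": [0, 0, -0.014], "rotation": [0, 0, 0]},
    {"translation": [0, 0, -0.014], "rotation": [0, 0, 0]},
  ],
)

```text
t: 46.3
eef_pos: [0.4577, -0.0344, 0.1561]
ee_rot: [3.142, 0.002, 3.058]
force: [-10.7, 3.3, 25.3]
width: 0.0004
gripper_force: 12.7
```

Call:
apply_moves(
  steps=[
    {"translation": [0, 0, 0.1], "rotation": [0, 0, 0]},
    {"translation": [0, 0, 0.25], "rotation": [0, 0, 0]},
    {"translation": [0.04, 0.08, 0.4], "rotation": [0, 0, 0]},
    {"translation": [0.1, 0.2, 0.55], "rotation": [0, 0, 0]},
    {"translation": [0.17, 0.34, 0.6], "rotation": [0, 0, 0]},
    {"translation": [0.24, 0.48, 0.6], "rotation": [0, 0, 0]},
    {"translation": [0.31, 0.62, 0.6], "rotation": [0, 0, 0]},
    {"translation": [0.38, 0.76, 0.6], "rotation": [0, 0, 0]},
    {"translation": [0.4, 0.9, 0.6], "rotation": [0, 0, 0]},
    {"translation": [0.4, 0.94, 0.6], "rotation": [0, 0, 0]},
  ],
  jaw=-1,
)

```text
t: 47.13
eef_pos: [0.5582, 0.2047, 0.302]
ee_rot: [-3.141, -0.001, 3.059]
force: [-0.2, -0.4, -1.0]
width: 0.0616
gripper_force: 0.0
```

Call:
apply_moves(
  steps=[
    {"translation": [0, 0, 0], "rotation": [0, 0, 0]},
    {"translation": [0, 0, 0], "rotation": [0, 0, 0]},
    {"translation": [0, 0, 0], "rotation": [0, 0, 0]},
    {"translation": [0, 0, 0], "rotation": [0, 0, 0]},
    {"translation": [0, 0, 0], "rotation": [0, 0, 0]},
    {"translation": [0, 0, 0], "rotation": [0, 0, 0]},
    {"translation": [0, 0, 0], "rotation": [0, 0, 0]},
    {"translation": [0, 0, 0], "rotation": [0, 0, 0]},
    {"translation": [0, 0, 0], "rotation": [0, 0, 0]},
    {"translation": [0, 0, 0], "rotation": [0, 0, 0]},
  ],
)

```text
t: 47.97
eef_pos: [0.5571, 0.2004, 0.3036]
ee_rot: [3.142, 0.0, 3.057]
force: [-0.4, -0.1, 0.6]
width: 0.0875
gripper_force: 0.0
```

```bash
python3 - <<'E'
from h import *
s=get_state(); print({k:np.round(s[k],4).tolist() for k in('t','eef_pos','ee_rot','q')})
m=camera_model('wrist'); w=grab_frame('wrist'); a=grab_frame('scene'); 
f=lambda im,k:cv2.resize(im,None,fx=k,fy=k,interpolation=cv2.INTER_CUBIC)
cv2.imwrite('pics/hy.png',w)
ms=camera_model('scene')
cv2.imwrite('pics/hy2.png',np.hstack([f(a[150:270,135:275],2.8),f(a[190:310,290:420],2.8)]))
for p in[(.66,.208,.134),(.6633,.2116,.134)]: print(proj(m,p),proj(ms,p))
E
```

```text
{'t': 47.9667, 'eef_pos': [0.5571, 0.2004, 0.3036], 'ee_rot': [3.1415, 0.0, 3.0571], 'q': [0.6752, 0.1829, -0.0538, -0.0, -1.334, -2.3305]}
[266.1 256.5] [322.6 222.5]
[269.1 258.6] [324.1 223.6]
```

View pics/hy.png

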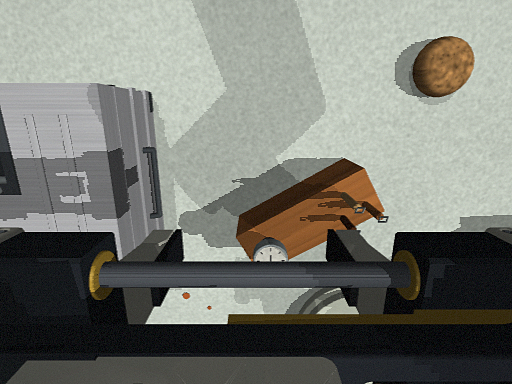

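View pics/hy2.png

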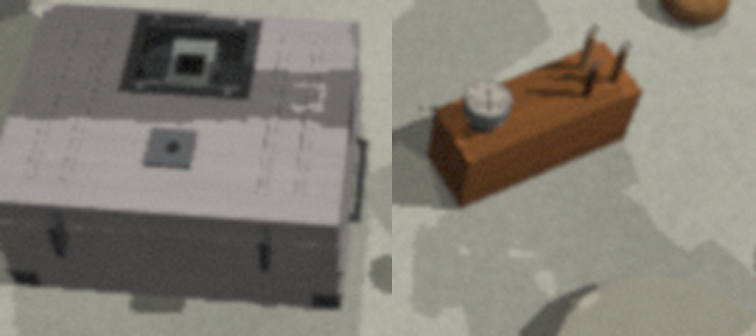

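Lid is shut with the paddle flush. The wrist view shows the dial at about (270,257), which puts the hygrometer near (0.664, 0.212). I'll grip along y, then again turned 90°, to centre it on both axes.

Call:
apply_moves(
  steps=[
    {"translation": [0.1, 0.02, 0], "rotation": [0, 0, 0]},
    {"translation": [0.25, 0.046, 0], "rotation": [0, 0, 0]},
    {"translation": [0.4, 0.046, -0.06], "rotation": [0, 0, 0]},
    {"translation": [0.428, 0.046, -0.2], "rotation": [0, 0, 0]},
    {"translation": [0.428, 0.046, -0.34], "rotation": [0, 0, 0]},
    {"translation": [0.428, 0.046, -0.48], "rotation": [0, 0, 0]},
    {"translation": [0.428, 0.046, -0.6], "rotation": [0, 0, 0]},
    {"translation": [0.428, 0.046, -0.7], "rotation": [0, 0, 0]},
    {"translation": [0.428, 0.046, -0.77], "rotation": [0, 0, 0]},
    {"translation": [0.428, 0.046, -0.794], "rotation": [0, 0, 0]},
  ],
)

```text
t: 48.9
eef_pos: [0.6623, 0.2112, 0.101]
ee_rot: [-3.139, -0.005, 3.057]
force: [-0.2, -0.1, -0.2]
width: 0.0874
gripper_force: 0.0
```

Call:
apply_moves(
  steps=[
    {"translation": [0, 0, 0], "rotation": [0, 0, 0]},
    {"translation": [0, 0, 0], "rotation": [0, 0, 0]},
    {"translation": [0, 0, 0], "rotation": [0, 0, 0]},
    {"translation": [0, 0, 0], "rotation": [0, 0, 0]},
    {"translation": [0, 0, 0], "rotation": [0, 0, 0]},
    {"translation": [0, 0, 0], "rotation": [0, 0, 0]},
    {"translation": [0, 0, 0], "rotation": [0, 0, 0]},
    {"translation": [0, 0, 0], "rotation": [0, 0, 0]},
    {"translation": [0, 0, 0], "rotation": [0, 0, 0]},
    {"translation": [0, 0, 0], "rotation": [0, 0, 0]},
  ],
  jaw=1,
  newtons=5,
)

```text
t: 49.73
eef_pos: [0.6643, 0.2121, 0.1057]
ee_rot: [3.141, 0.001, 3.057]
force: [-1.8, 0.4, 5.0]
width: 0.0459
gripper_force: 5.0
```

Call:
apply_moves(
  steps=[
    {"translation": [0, 0, 0], "rotation": [0, 0, 0]},
    {"translation": [0, 0, 0], "rotation": [0, 0, 0]},
    {"translation": [0, 0, 0], "rotation": [0, 0, 0]},
    {"translation": [0, 0, 0], "rotation": [0, 0, 0]},
    {"translation": [0, 0, 0], "rotation": [0, 0, 0.15]},
    {"translation": [0, 0, 0], "rotation": [0, 0, 0.35]},
    {"translation": [0, 0, 0], "rotation": [0, 0, 0.55]},
    {"translation": [0, 0, 0], "rotation": [0, 0, 0.75]},
    {"translation": [0, 0, 0], "rotation": [0, 0, 0.95]},
    {"translation": [0, 0, 0], "rotation": [0, 0, 1]},
  ],
  jaw=-1,
)

```text
t: 50.57
eef_pos: [0.664, 0.212, 0.1048]
ee_rot: [-3.142, -0.0, -2.696]
force: [0.4, 0.7, -0.0]
width: 0.0874
gripper_force: 0.0
```

Call:
apply_moves(
  steps=[
    {"translation": [0, 0, 0], "rotation": [0, 0, 0.15]},
    {"translation": [0, 0, 0], "rotation": [0, 0, 0.35]},
    {"translation": [0, 0, 0], "rotation": [0, 0, 0.55]},
    {"translation": [0, 0, 0], "rotation": [0, 0, 0.75]},
    {"translation": [0, 0, 0], "rotation": [0, 0, 0.95]},
    {"translation": [0, 0, 0], "rotation": [0, 0, 1]},
    {"translation": [0, 0, 0], "rotation": [0, 0, 1]},
    {"translation": [0, 0, 0], "rotation": [0, 0, 1]},
    {"translation": [0, 0, 0], "rotation": [0, 0, 1]},
    {"translation": [0, 0, 0], "rotation": [0, 0, 1]},
  ],
)

```text
t: 51.4
eef_pos: [0.6641, 0.212, 0.105]
ee_rot: [3.142, -0.0, -2.18]
force: [-0.4, -0.9, -0.1]
width: 0.0877
gripper_force: 0.0
```

Call:
apply_moves(
  steps=[
    {"translation": [0, 0, 0], "rotation": [0, 0, 0.15]},
    {"translation": [0, 0, 0], "rotation": [0, 0, 0.35]},
    {"translation": [0, 0, 0], "rotation": [0, 0, 0.55]},
    {"translation": [0, 0, 0], "rotation": [0, 0, 0.75]},
    {"translation": [0, 0, 0], "rotation": [0, 0, 0.95]},
    {"translation": [0, 0, 0], "rotation": [0, 0, 1]},
    {"translation": [0, 0, 0], "rotation": [0, 0, 1]},
    {"translation": [0, 0, 0], "rotation": [0, 0, 1]},
    {"translation": [0, 0, 0], "rotation": [0, 0, 1]},
    {"translation": [0, 0, 0], "rotation": [0, 0, 1]},
  ],
)

```text
t: 52.23
eef_pos: [0.6641, 0.212, 0.105]
ee_rot: [3.142, 0.0, -1.656]
force: [-0.6, 0.2, 0.5]
width: 0.0875
gripper_force: 0.0
```

Call:
apply_moves(
  steps=[
    {"translation": [0, 0, 0], "rotation": [0, 0, 0]},
    {"translation": [0, 0, 0], "rotation": [0, 0, 0]},
    {"translation": [0, 0, 0], "rotation": [0, 0, 0]},
    {"translation": [0, 0, 0], "rotation": [0, 0, 0]},
    {"translation": [0, 0, 0], "rotation": [0, 0, 0]},
    {"translation": [0, 0, 0], "rotation": [0, 0, 0]},
    {"translation": [0, 0, 0], "rotation": [0, 0, 0]},
    {"translation": [0, 0, 0], "rotation": [0, 0, 0]},
    {"translation": [0, 0, 0], "rotation": [0, 0, 0]},
    {"translation": [0, 0, 0], "rotation": [0, 0, 0]},
  ],
  jaw=1,
  newtons=15,
)

```text
t: 53.07
eef_pos: [0.6642, 0.212, 0.1051]
ee_rot: [-3.142, 0.0, -1.655]
force: [-0.3, 0.1, 0.6]
width: 0.0456
gripper_force: 15.0
```

Call:
apply_moves(
  steps=[
    {"translation": [0, 0, 0.06], "rotation": [0, 0, 0]},
    {"translation": [0, 0, 0.18], "rotation": [0, 0, 0]},
    {"translation": [0, 0, 0.32], "rotation": [0, 0, 0]},
    {"translation": [0, 0, 0.46], "rotation": [0, 0, 0]},
    {"translation": [0, 0, 0.6], "rotation": [0, 0, 0]},
    {"translation": [0, 0, 0.72], "rotation": [0, 0, 0]},
    {"translation": [0, -0.1, 0.76], "rotation": [0, 0, 0]},
    {"translation": [-0.05, -0.24, 0.76], "rotation": [0, 0, 0]},
    {"translation": [-0.1, -0.38, 0.76], "rotation": [0, 0, 0]},
    {"translation": [-0.15, -0.52, 0.76], "rotation": [0, 0, 0]},
  ],
)

```text
t: 53.9
eef_pos: [0.6257, 0.081, 0.2949]
ee_rot: [3.141, 0.0, -1.654]
force: [1.1, -0.4, -0.6]
width: 0.046
gripper_force: 15.0
```

Call:
apply_moves(
  steps=[
    {"translation": [-0.04, -0.12, 0], "rotation": [0, 0, 0]},
    {"translation": [-0.07, -0.26, 0], "rotation": [0, 0, 0]},
    {"translation": [-0.07, -0.4, 0], "rotation": [0, 0, 0]},
    {"translation": [-0.07, -0.5, 0], "rotation": [0, 0, 0]},
    {"translation": [-0.07, -0.5, 0], "rotation": [0, 0, 0]},
    {"translation": [-0.07, -0.5, 0], "rotation": [0, 0, 0]},
    {"translation": [-0.07, -0.5, 0], "rotation": [0, 0, 0]},
    {"translation": [-0.07, -0.5, 0], "rotation": [0, 0, 0]},
    {"translation": [-0.07, -0.5, 0], "rotation": [0, 0, 0]},
    {"translation": [-0.07, -0.5, 0], "rotation": [0, 0, 0]},
  ],
)

```text
t: 54.73
eef_pos: [0.6092, -0.0421, 0.2949]
ee_rot: [3.141, 0.0, -1.654]
force: [0.1, 0.1, -1.4]
width: 0.0455
gripper_force: 15.0
```

```bash
python3 - <<'E'
from h import *
s=get_state(); print({k:np.round(s[k],4).tolist() for k in('t','eef_pos','ee_rot','width')})
m=camera_model('wrist'); w=grab_frame('wrist'); ms=camera_model('scene'); a=grab_frame('scene')
cv2.imwrite('pics/port.png',w)
print(proj(m,(.608,-.1345,.16)),proj(ms,(.608,-.1345,.16)))
print('scene old',onz(ms,196.4,202.5,.16), 'tip',proj(m,np.array(s['eef_pos'])-[0,0,.095]))
E
```

```text
{'t': 54.7333, 'eef_pos': [0.6092, -0.0421, 0.2949], 'ee_rot': [3.1414, 0.0, -1.6539], 'width': 0.0455}
[248.8  95.3] [195.9 201.3]
scene old [ 0.6121 -0.1329  0.16  ] tip [255.4 197.6]
```

View pics/port.png

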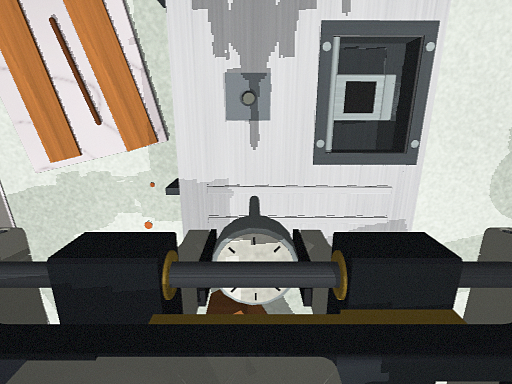

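Hole in the wrist view is at about (249,98), and the stem tip sits at (255,197), matching its predicted position. I'll refine the port centre from its blob.

```bash
python3 - <<'E'
from h import *
w=cv2.imread('pics/port.png'); m=camera_model('wrist'); g=cv2.cvtColor(w,cv2.COLOR_BGR2GRAY)
c=cv2.HoughCircles(cv2.resize(g[60:135,210:285],None,fx=4,fy=4,interpolation=cv2.INTER_CUBIC),cv2.HOUGH_GRADIENT,1.5,50,param1=80,param2=15,minRadius=20,maxRadius=45)
for x,y,r in c[0][:3]: u,v=210+x/4-.4,60+y/4-.4; print(u,v,r/4,onz(m,u,v,.16))
k,l,st,ce=cv2.connectedComponentsWithStats(((g[60:135,210:285]<135)&(g[60:135,210:285]>60)).astype(np.uint8)); i=1+st[1:,4].argmax(); print(st[i])
print('block',onz(m,247,96,.16),'tip px',onz(m,255,198,.2))
E
```

```text
248.0375 98.0375 5.5625 [ 0.6089 -0.1322  0.16  ]
259.2875 80.7875 11.0375 [ 0.5967 -0.147   0.16  ]
235.6625 109.2875 11.0375 [ 0.622  -0.1228  0.16  ]
[  15   12   46   50 1257]
block [ 0.6097 -0.1342  0.16  ] tip px [ 0.6096 -0.0419  0.2   ]
```

Call:
apply_moves(
  steps=[
    {"translation": [-0.002, -0.1, 0], "rotation": [0, 0, 0]},
    {"translation": [-0.002, -0.22, 0], "rotation": [0, 0, 0]},
    {"translation": [-0.002, -0.32, 0], "rotation": [0, 0, 0]},
    {"translation": [-0.002, -0.364, 0], "rotation": [0, 0, 0]},
    {"translation": [-0.002, -0.364, 0], "rotation": [0, 0, 0]},
    {"translation": [-0.002, -0.364, -0.04], "rotation": [0, 0, 0]},
    {"translation": [-0.002, -0.364, -0.08], "rotation": [0, 0, 0]},
    {"translation": [-0.002, -0.364, -0.12], "rotation": [0, 0, 0]},
    {"translation": [-0.002, -0.364, -0.12], "rotation": [0, 0, 0]},
    {"translation": [-0.002, -0.364, -0.12], "rotation": [0, 0, 0]},
  ],
)

```text
t: 55.67
eef_pos: [0.6081, -0.1333, 0.2638]
ee_rot: [3.139, -0.0, -1.654]
force: [0.5, 0.5, -1.2]
width: 0.0457
gripper_force: 15.0
```

Call:
apply_moves(
  steps=[
    {"translation": [0, 0, -0.012], "rotation": [0, 0, 0]},
    {"translation": [0, 0, -0.024], "rotation": [0, 0, 0]},
    {"translation": [0, 0, -0.036], "rotation": [0, 0, 0]},
    {"translation": [0, 0, -0.048], "rotation": [0, 0, 0]},
    {"translation": [0, 0, -0.06], "rotation": [0, 0, 0]},
    {"translation": [0, 0, -0.072], "rotation": [0, 0, 0]},
    {"translation": [0, 0, -0.084], "rotation": [0, 0, 0]},
    {"translation": [0, 0, -0.096], "rotation": [0, 0, 0]},
    {"translation": [0, 0, -0.1], "rotation": [0, 0, 0]},
    {"translation": [0, 0, -0.1], "rotation": [0, 0, 0]},
  ],
)

```text
t: 56.5
eef_pos: [0.6084, -0.134, 0.2396]
ee_rot: [3.141, -0.0, -1.655]
force: [-0.5, 0.1, -1.8]
width: 0.046
gripper_force: 15.0
```

Call:
apply_moves(
  steps=[
    {"translation": [0, 0, -0.04], "rotation": [0, 0, 0]},
    {"translation": [0, 0, -0.08], "rotation": [0, 0, 0]},
    {"translation": [0, 0, -0.12], "rotation": [0, 0, 0]},
    {"translation": [0, 0, -0.16], "rotation": [0, 0, 0]},
    {"translation": [0, 0, -0.19], "rotation": [0, 0, 0]},
    {"translation": [0, 0, -0.215], "rotation": [0, 0, 0]},
    {"translation": [0, 0, -0.235], "rotation": [0, 0, 0]},
    {"translation": [0, 0, -0.248], "rotation": [0, 0, 0]},
    {"translation": [0, 0, -0.256], "rotation": [0, 0, 0]},
    {"translation": [0, 0, -0.256], "rotation": [0, 0, 0]},
  ],
)

```text
t: 57.33
eef_pos: [0.6085, -0.134, 0.1758]
ee_rot: [3.141, -0.0, -1.655]
force: [0.1, -0.4, 0.3]
width: 0.0453
gripper_force: 15.0
```

Tip is nearly home. A little further until contact, then release.

Call:
apply_moves(
  steps=[
    {"translation": [0, 0, -0.002], "rotation": [0, 0, 0]},
    {"translation": [0, 0, -0.004], "rotation": [0, 0, 0]},
    {"translation": [0, 0, -0.006], "rotation": [0, 0, 0]},
    {"translation": [0, 0, -0.008], "rotation": [0, 0, 0]},
    {"translation": [0, 0, -0.008], "rotation": [0, 0, 0]},
    {"translation": [0, 0, -0.008], "rotation": [0, 0, 0]},
    {"translation": [0, 0, -0.008], "rotation": [0, 0, 0]},
    {"translation": [0, 0, -0.008], "rotation": [0, 0, 0]},
    {"translation": [0, 0, -0.008], "rotation": [0, 0, 0]},
    {"translation": [0, 0, -0.008], "rotation": [0, 0, 0]},
  ],
)

```text
t: 58.17
eef_pos: [0.6089, -0.134, 0.1751]
ee_rot: [-3.14, -0.0, -1.655]
force: [-2.6, 0.6, 5.9]
width: 0.0458
gripper_force: 15.0
```

Call:
apply_moves(
  steps=[
    {"translation": [0, 0, -0.008], "rotation": [0, 0, 0]},
    {"translation": [0, 0, -0.008], "rotation": [0, 0, 0]},
    {"translation": [0, 0, -0.008], "rotation": [0, 0, 0]},
    {"translation": [0, 0, -0.008], "rotation": [0, 0, 0]},
    {"translation": [0, 0, -0.008], "rotation": [0, 0, 0]},
    {"translation": [0, 0, 0.08], "rotation": [0, 0, 0]},
    {"translation": [0, 0, 0.2], "rotation": [0, 0, 0]},
    {"translation": [0, 0.1, 0.35], "rotation": [0, 0, 0]},
    {"translation": [0, 0.22, 0.45], "rotation": [0, 0, 0]},
    {"translation": [0, 0.34, 0.5], "rotation": [0, 0, 0]},
  ],
  jaw=-1,
)

```text
t: 59.0
eef_pos: [0.6098, -0.0488, 0.3035]
ee_rot: [-3.136, 0.0, -1.657]
force: [1.1, -0.2, -0.3]
width: 0.0875
gripper_force: 0.0
```

Call:
apply_moves(
  steps=[
    {"translation": [0, 0.02, 0], "rotation": [0, 0, 0]},
    {"translation": [0, 0.02, 0], "rotation": [0, 0, 0]},
    {"translation": [0, 0.02, 0], "rotation": [0, 0, 0]},
    {"translation": [0, 0.02, 0], "rotation": [0, 0, 0]},
    {"translation": [0, 0.02, 0], "rotation": [0, 0, 0]},
    {"translation": [0, 0.02, 0], "rotation": [0, 0, 0]},
    {"translation": [0, 0.02, 0], "rotation": [0, 0, 0]},
    {"translation": [0, 0.02, 0], "rotation": [0, 0, 0]},
    {"translation": [0, 0.02, 0], "rotation": [0, 0, 0]},
    {"translation": [0, 0.02, 0], "rotation": [0, 0, 0]},
  ],
)

```text
t: 59.83
eef_pos: [0.6086, -0.0442, 0.299]
ee_rot: [3.141, -0.0, -1.655]
force: [0.2, -0.6, -0.2]
width: 0.0874
gripper_force: 0.0
```

```bash
python3 - <<'E'
from h import *
f=lambda im,k:cv2.resize(im,None,fx=k,fy=k,interpolation=cv2.INTER_CUBIC)
w=grab_frame('wrist'); a=grab_frame('scene'); ms=camera_model('scene')
print('dial top if home',proj(ms,(.6087,-.133,.204)), proj(camera_model('wrist'),(.6087,-.133,.204)))
cv2.imwrite('pics/end.png',np.hstack([f(w[:260],.95),f(a[140:265,135:250],1.976)[:247]]))
E
```

```text
dial top if home [194.6 191.4] [246.6  97. ]
```

View pics/end.png

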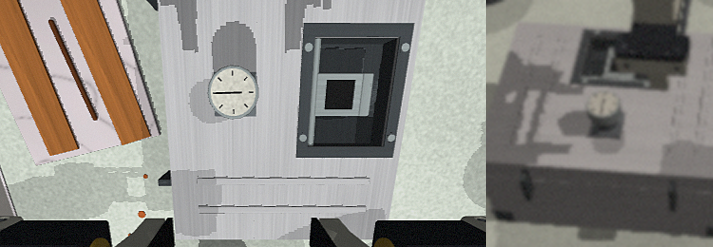

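The dial is at (245,97) in full-frame pixels, against a predicted (247,97) if home. It seated with 5.9 N at the expected height, and the lid is shut with the paddle flush. Handing in.

```bash
python3 -c "
from station import *
print(job_done())"
```

```text
the job is handed in; nothing more can be done
None
```

The job is handed in, but it gave no verdict: all four pots stood upright and apart in the chest before I shut the lid, I pressed it down until the latch seemed to catch, and the hygrometer is seated in the port.

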